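# Check pump drives for end float

## Robot

A 6-joint arm with a two-finger parallel gripper is mounted at the origin on the work surface. World frame = base frame: x ahead of the robot, y to its left, z up, the work surface at z = 0. Lengths are in mm, angles in rad, forces in N, time in s.
With the tool pointing down it reaches from about 275 to 850 mm from the base axis. Payload 5.2 kg.
Tool frame: the origin (TCP) lies at the very end of the fingers, on their centre line; the grasp point (between the pads) lies 19 mm behind it; z points along the fingers, y is the line along which they close (so a half turn about z gives the same grasp; the last joint's range is limited). The gripper opens to 85 mm and grips with 20 to 120 N. Pads are 22 mm wide; open, the fingers measure 114 mm over their backs; the gripper's body (76 mm by 85 mm) begins 54 mm behind the grasp point. The pads swing forward as they close: fully open they stand 13 mm farther back than shut.
Start: joints at [-1.424, 0.259, 1.535, -0, 1.348, -0.203], TCP at [188.511, -516.69, 231.31] pointing down, gripper open.
Joint ranges: [-3.14, 3.14], [-0.91, 2.08], [0.19, 2.58], [-1.22, 4.36], [0.22, 2.71], [-3.12, 3.12]. Speed limits (rad/s): [2.57, 2.57, 3.14, 3.14, 3.14, 3.14].

## Interface

Orientations are given as a unit quaternion [w, x, y, z].
In Python, from station import manip gives the robot as it stands.
- The arm moves only by the tool apply_moves, never from a script. Its argument "moves" is a list of rows, each a list of 6 numbers: the shift along the tool's x, y, z in units of 25 mm (1.0 is 25 mm), then the turn, a rotation vector about the tool's x, y, z in units of 8 degrees (1.0 is 8 degrees). A call has 1 to 12 rows; each row is the pose to reach, as a shift and turn from the pose commanded when the call began, along the tool's axes at that moment; what a row does not reach only later rows make up. A row lasts 1/10 s, in which the tool goes at most 50 mm and 8.59 degrees, less where a joint would pass 70% of its speed; a pose out of reach is approached as far as the arm can. A call with a gripper value outside its range is refused whole. "jaw" is the opening, from 0 (shut) to 1 (fully open), set as the call begins (left out, the last holds). The fingers move at their own pace and stop on an object; the grip force is fixed at half the most. Time passes only in rows, so rows that repeat a pose let the fingers close. It gives the time, the measured TCP pose, the force, the opening and the grip force at its end, in the units of the state.
- manip.state(): the state, without advancing time (a new reading comes with each control period).
- manip.get_image(name): name is "scene" or "top" or "wrist"; returns (picture, depth): 480x640x3 uint8, red, green, blue; 480x640 float32, mm along the optical axis (not along the pixel's ray), 0 where there is no reading.
- manip.camera_params(name): a dict with "fovy" (degrees; the focal length in pixels is half the picture's height over the tangent of half this angle, whatever the lens; pixels are square), "cx", "cy" (the principal point, pixels), "D" ([k1, k2, p1, p2, k3] as OpenCV has them; the pictures are not rectified), "position" and "rotation" of the camera in the world. Camera axes: x right, y down, z forward; pixel columns grow to the right and rows downward; lengths in mm; the calibration is good to about 2 mm. A picture is of the moment at which its call begins: read the wrist's pose just before it. camera_params takes no time and is no camera call; for the wrist camera it gives the pose at the moment of the call.
- manip.finish_job(): hands the job in; it is judged then, once.
Trained networks look in the newest picture that a camera, given by its name, has taken for a name from the list of things; names that differ only in an ending like _2 or _b are one class to them, and where a whole thing is asked for, a point or a joint stands for the part that bears it (a point fixed in the world has none). Each returns a list of dicts, best first, with "score" (0 to 1); they miss things now and then, are a little off and sometimes report something else, mostly with a low value. They report only what shows in the picture. A call takes as long as a camera call.
- manip.outline_of(camera, query): "mask" (480x640 bool, what is visible of it).
- manip.landmark_of(camera, query): "xyz" ([x, y, z] in mm, in world coordinates, good to about 4 mm: a listed point, or the origin of a listed thing).
The state is a dict: "time_s": time; "joints": joint angles; "qvel": joint speeds; "joint_torque": joint torques, N m; "eef_pos": TCP position; "eef_rot": TCP orientation; "contact_force": force on the tool from outside, world axes, zero at the start; "torque": the same for the moment, N m; "width": opening from 0.0 (shut) to 1.0 (fully open); "grip_force": force on a finger pad.
Only numpy, scipy, OpenCV 4.12 (cv2) and the standard library are available. Lean on these libraries where they do the work, as an engineer would, in place of code of your own. Each camera call takes 0.05 s, during which the arm holds its last target. There are 200 camera calls.

## Task

Hang every pump drive by its keyhole plate on the headed studs of the service panel, one to a stud, let right down so that it locks behind the head. Then pull all the coupling shafts out to their outer stops and leave them out, so that the end float can be felt and compared: a sound drive has about 5 mm, a worn one about 12 mm. With all of them out, push every shaft fully home again while the drives hang, then leave the sound drives hanging straight and stand a worn one, if there is one, upright in the reject tray; leave the other things on the bench alone.

Things in the scene. Friction and masses are not known exactly. Their poses are not given: they have to be found in the camera images.
- drive_a: pump drive, 450 g +-20%, all alike: gear case 52 wide x 44 deep (x -30 to 14, z 43 to 99) over a heavy motor can 44 dia with a foot 52 x 52 (x -32 to 20) x 12; mass centre 31 up; keyhole plate 64 wide x 100 tall x 4 at its back (x 26 to 30); shaft and knob in front. Origin: centre of the underside; z up, +x to the plate, -x the way the shaft comes out. Stands upright at the start; may be absent
- drive_a_slot (a point): where a stud's neck rests in this drive's keyhole once it hangs: x 28 (mid-plate), 77.5 above the drive's origin; axes as the drive's. Keyhole on the centre line: entry hole 22 x 22 centred 57 above the origin, tapering at its top into a slot 10 wide that runs up to 81; 12 of free depth for the stud's head.
- drive_a_shaft (a joint): how far this drive's shaft is out, m: 0 = fully home, larger = out to the front; stops at 0.005 if sound, 0.012 if worn; about 2 N of friction, stays where left. A sound and a worn drive look the same until pulled
- drive_a_knob (a point): centre of the coupling knob on this drive's shaft: cylinder 20 dia x 26 long along the shaft, at x -71 and 77.5 above the drive's origin with the shaft home; moves with the shaft; 18 of free length between case and knob when home, only the 10 dia shaft and a boss 32 dia x 6 on the case in it
- drive_b: pump drive, 450 g +-20%, all alike: gear case 52 wide x 44 deep (x -30 to 14, z 43 to 99) over a heavy motor can 44 dia with a foot 52 x 52 (x -32 to 20) x 12; mass centre 31 up; keyhole plate 64 wide x 100 tall x 4 at its back (x 26 to 30); shaft and knob in front. Origin: centre of the underside; z up, +x to the plate, -x the way the shaft comes out. Stands upright at the start; may be absent
- drive_b_slot (a point): where a stud's neck rests in this drive's keyhole once it hangs: x 28 (mid-plate), 77.5 above the drive's origin; axes as the drive's. Keyhole on the centre line: entry hole 22 x 22 centred 57 above the origin, tapering at its top into a slot 10 wide that runs up to 81; 12 of free depth for the stud's head.
- drive_b_shaft (a joint): how far this drive's shaft is out, m: 0 = fully home, larger = out to the front; stops at 0.005 if sound, 0.012 if worn; about 2 N of friction, stays where left. A sound and a worn drive look the same until pulled
- drive_b_knob (a point): centre of the coupling knob on this drive's shaft: cylinder 20 dia x 26 long along the shaft, at x -71 and 77.5 above the drive's origin with the shaft home; moves with the shaft; 18 of free length between case and knob when home, only the 10 dia shaft and a boss 32 dia x 6 on the case in it
- drive_c: pump drive, 450 g +-20%, all alike: gear case 52 wide x 44 deep (x -30 to 14, z 43 to 99) over a heavy motor can 44 dia with a foot 52 x 52 (x -32 to 20) x 12; mass centre 31 up; keyhole plate 64 wide x 100 tall x 4 at its back (x 26 to 30); shaft and knob in front. Origin: centre of the underside; z up, +x to the plate, -x the way the shaft comes out. Stands upright at the start; may be absent
- drive_c_slot (a point): where a stud's neck rests in this drive's keyhole once it hangs: x 28 (mid-plate), 77.5 above the drive's origin; axes as the drive's. Keyhole on the centre line: entry hole 22 x 22 centred 57 above the origin, tapering at its top into a slot 10 wide that runs up to 81; 12 of free depth for the stud's head.
- drive_c_shaft (a joint): how far this drive's shaft is out, m: 0 = fully home, larger = out to the front; stops at 0.005 if sound, 0.012 if worn; about 2 N of friction, stays where left. A sound and a worn drive look the same until pulled
- drive_c_knob (a point): centre of the coupling knob on this drive's shaft: cylinder 20 dia x 26 long along the shaft, at x -71 and 77.5 above the drive's origin with the shaft home; moves with the shaft; 18 of free length between case and knob when home, only the 10 dia shaft and a boss 32 dia x 6 on the case in it
- drive_d: pump drive, 450 g +-20%, all alike: gear case 52 wide x 44 deep (x -30 to 14, z 43 to 99) over a heavy motor can 44 dia with a foot 52 x 52 (x -32 to 20) x 12; mass centre 31 up; keyhole plate 64 wide x 100 tall x 4 at its back (x 26 to 30); shaft and knob in front. Origin: centre of the underside; z up, +x to the plate, -x the way the shaft comes out. Stands upright at the start; may be absent
- drive_d_slot (a point): where a stud's neck rests in this drive's keyhole once it hangs: x 28 (mid-plate), 77.5 above the drive's origin; axes as the drive's. Keyhole on the centre line: entry hole 22 x 22 centred 57 above the origin, tapering at its top into a slot 10 wide that runs up to 81; 12 of free depth for the stud's head.
- drive_d_shaft (a joint): how far this drive's shaft is out, m: 0 = fully home, larger = out to the front; stops at 0.005 if sound, 0.012 if worn; about 2 N of friction, stays where left. A sound and a worn drive look the same until pulled
- drive_d_knob (a point): centre of the coupling knob on this drive's shaft: cylinder 20 dia x 26 long along the shaft, at x -71 and 77.5 above the drive's origin with the shaft home; moves with the shaft; 18 of free length between case and knob when home, only the 10 dia shaft and a boss 32 dia x 6 on the case in it
- panel: white steel service panel standing fixed on the bench, 460 wide, 165 tall; origin at the bench, in the plane of its face, mid-width. The face is upright and looks along its -x (roughly to the robot); +x points behind it, y along it. 70 below each stud a pair of locating pins (8 dia, 9 long, 80 between their axes) keeps the lower end of a hung drive's plate (64 wide) from swinging
- stud1 (a point): headed stud on the panel's face at the +y end: neck 7 dia x 7 long standing out along the panel's -x, then a head 16 dia x 4 thick (11 in all). This point: on its axis, half-way along the neck (3.5 in front of the face), 125 above the bench; studs 128 apart; axes as the panel's
- stud2 (a point): headed stud on the panel's face second from the +y end: neck 7 dia x 7 long standing out along the panel's -x, then a head 16 dia x 4 thick (11 in all). This point: on its axis, half-way along the neck (3.5 in front of the face), 125 above the bench; studs 128 apart; axes as the panel's
- stud3 (a point): headed stud on the panel's face second from the -y end: neck 7 dia x 7 long standing out along the panel's -x, then a head 16 dia x 4 thick (11 in all). This point: on its axis, half-way along the neck (3.5 in front of the face), 125 above the bench; studs 128 apart; axes as the panel's
- stud4 (a point): headed stud on the panel's face at the -y end: neck 7 dia x 7 long standing out along the panel's -x, then a head 16 dia x 4 thick (11 in all). This point: on its axis, half-way along the neck (3.5 in front of the face), 125 above the bench; studs 128 apart; axes as the panel's
- tray: loose open stainless reject tray, 200 (its x) x 150 (its y), walls 30 tall and 3 thick, floor 3 thick, 700 g; origin at the centre of its underside. It stands beyond one end of the panel, on the other end stands a closed grey tool case
- screwdriver: screwdriver 170 long, lying on the bench; not part of the job, leave it alone
- oximeter: finger oximeter 60 x 33 x 32, lying on the bench; not part of the job, leave it alone

How it is judged (in metres and radians):
On the way, in this order (a step that is already met when the one before it is completed fails the run):
1. every drive hangs seated on a stud ((distance between drive_a_slot and stud1 below 0.006 m or distance between drive_a_slot and stud2 below 0.006 m or distance between drive_a_slot and stud3 below 0.006 m or distance between drive_a_slot and stud4 below 0.006 m) and (distance between drive_b_slot and stud1 below 0.006 m or distance between drive_b_slot and stud2 below 0.006 m or distance between drive_b_slot and stud3 below 0.006 m or distance between drive_b_slot and stud4 below 0.006 m) and (distance between drive_c_slot and stud1 below 0.006 m or distance between drive_c_slot and stud2 below 0.006 m or distance between drive_c_slot and stud3 below 0.006 m or distance between drive_c_slot and stud4 below 0.006 m) and (distance between drive_d_slot and stud1 below 0.006 m or distance between drive_d_slot and stud2 below 0.006 m or distance between drive_d_slot and stud3 below 0.006 m or distance between drive_d_slot and stud4 below 0.006 m)), for 0.2 s.
2. every shaft is out at its outer stop at the same time, the drives hanging (all of step 1 and value of joint each of drive_a_shaft, drive_b_shaft, drive_c_shaft above 0.0038 m and value of joint drive_d_shaft above 0.0108 m), for 0.2 s.
3. every shaft is pushed home again, the drives hanging (all of step 1 and value of joint each of drive_a_shaft, drive_b_shaft, drive_c_shaft, drive_d_shaft below 0.0012 m), for 0.2 s.
At the end, for the whole second after the job is handed in: Every sound drive hangs straight (within 0.25 rad) with its slot seated on a stud (slot point within 6 mm of the stud's) and its shaft home within 1.2 mm; a worn drive stands upright on the floor of the tray; all at rest ((distance between drive_a_slot and stud1 below 0.006 m or distance between drive_a_slot and stud2 below 0.006 m or distance between drive_a_slot and stud3 below 0.006 m or distance between drive_a_slot and stud4 below 0.006 m) and (distance between drive_b_slot and stud1 below 0.006 m or distance between drive_b_slot and stud2 below 0.006 m or distance between drive_b_slot and stud3 below 0.006 m or distance between drive_b_slot and stud4 below 0.006 m) and (distance between drive_c_slot and stud1 below 0.006 m or distance between drive_c_slot and stud2 below 0.006 m or distance between drive_c_slot and stud3 below 0.006 m or distance between drive_c_slot and stud4 below 0.006 m) and angle between each of drive_a, drive_b, drive_c, drive_d's own z axis and vertical below 0.25 rad and value of joint each of drive_a_shaft, drive_b_shaft, drive_c_shaft below 0.0012 m and linear speed of each of drive_a, drive_b, drive_c, drive_d below 0.02 m/s and x of drive_d in the frame of tray between -0.08 and 0.08 m and y of drive_d in the frame of tray between -0.055 and 0.055 m and z of drive_d in the frame of tray below 0.012 m); the robot touches nothing.
It fails at once if a bystander is shifted more than 4 cm (distance of any of screwdriver, oximeter from where it was at the start of the episode above 0.04 m).
Of drive_a, drive_b, drive_c, drive_d only 3 to 4 are there at a start; the rules pass over those that are not, and their reading is None.
At some moment in a run one of drive_a, drive_b, drive_c, drive_d, tray may be knocked a few centimetres aside while the robot is not near it.
It also fails if it takes over 210 s, if anything falls off the work surface, if the arm or the gripper's body presses on something with over 40 N, if the wrist force passes 120 N, or if a joint passes its speed limit or range.

## Working session

There is one attempt and no reset: what is moved stays moved. The work goes in short steps, Python scripts to look and compute and a tool call to move; the robot and the scene stay as the last step left them, time stands still between calls to the robot, and variables do not carry over. Pictures are saved under pics/ and viewed, at most 15 in all, crops included, and the job is handed in when it is done.

Besides the shell and the picture viewer there is one more tool, called after "Emit:" as name(argument=value, ...), one argument or row to a line, values as JSON. apply_moves: Moves the arm, as the interface text tells. Its arguments: {"type":"object","properties":{"moves":{"type":"array","items":{"type":"array","items":{"type":"number"}}},"jaw":{"type":"number"}},"required":["moves"]}

```bash
ls; mkdir -p pics; cat > h.py <<'E'
import numpy as np,cv2
from scipy.spatial.transform import Rotation as R
from station import manip
def K(n):
    p=manip.camera_params(n); f=240/np.tan(np.radians(p['fovy'])/2)
    return p,np.array([[f,0,p['cx']],[0,f,p['cy']],[0,0,1]])
def rotm(p):
    r=np.array(p['rotation']); 
    return r if r.shape==(3,3) else R.from_quat([r[1],r[2],r[3],r[0]]).as_matrix()
def cloud(n,depth,p=None,k=None):
    if p is None: p,k=K(n)
    v,u=np.mgrid[0:480,0:640]
    uv=np.stack([u,v],-1).reshape(-1,1,2).astype(float)
    xy=cv2.undistortPoints(uv,k,np.array(p['D'])).reshape(480,640,2)
    c=np.dstack([xy*depth[...,None],depth])
    w=c@rotm(p).T+np.array(p['position']); w[depth<=0]=np.nan
    return w
def snap(n,name=None):
    p,k=K(n); im,d=manip.get_image(n)
    if name: cv2.imwrite('pics/'+name,im[...,::-1])
    return im,d,cloud(n,d,p,k)
E
python3 - <<'E'
from h import *
for n in('scene','top'):
    im,d,w=snap(n,n+'0.png'); p,k=K(n); print(n,p['position'],p['fovy'],rotm(p)[:,2])
    for q in('drive_a','drive_a_slot','drive_a_knob','stud1','panel','tray','screwdriver','oximeter'):
        print(q,[(round(r['score'],2),np.round(r['xyz'],0).tolist()) for r in manip.landmark_of(n,q)][:6])
print(manip.state())
E
```

```text
pics
scene [1041.80226048 -367.46090076  972.23473375] 49.246784819269465 [-0.50521488  0.34074121 -0.79287663]
drive_a [(0.83, [432.0, -95.0, 2.0]), (0.74, [420.0, -260.0, -6.0]), (0.69, [437.0, 79.0, -4.0])]
drive_a_slot [(0.4, [549.0, -51.0, -2.0])]
drive_a_knob []
stud1 [(0.83, [650.0, 67.0, 130.0]), (0.78, [650.0, 196.0, 124.0]), (0.68, [656.0, -184.0, 125.0]), (0.6, [652.0, -55.0, 125.0])]
panel [(0.86, [656.0, 8.0, -3.0])]
tray [(0.64, [572.0, 369.0, -0.0]), (0.64, [650.0, 66.0, 127.0])]
screwdriver [(0.59, [546.0, -52.0, -1.0]), (0.36, [418.0, -261.0, -3.0])]
oximeter [(0.74, [546.0, -232.0, -4.0]), (0.4, [462.0, 86.0, 80.0]), (0.31, [653.0, -188.0, 128.0])]
top [ 437.14470499  -17.85465676 1130.51855814] 55.18851085401302 [ 0.05288753  0.02073301 -0.99838522]
drive_a [(0.87, [419.0, -260.0, 0.0]), (0.84, [427.0, -92.0, -1.0]), (0.58, [437.0, 83.0, -1.0]), (0.35, [361.0, -124.0, 81.0])]
drive_a_slot [(0.51, [655.0, 5.0, 3.0])]
drive_a_knob [(0.4, [361.0, 79.0, 77.0])]
stud1 [(0.83, [653.0, -187.0, 127.0]), (0.68, [651.0, 70.0, 128.0]), (0.65, [645.0, 202.0, 125.0]), (0.57, [6
[... 175 characters left out ...]

{'time_s': 0.9, 'joints': array([-1.42382614e+00,  2.58522852e-01,  1.53498174e+00,  8.39454606e-06,
        1.34798075e+00, -2.02810931e-01]), 'qvel': array([ 0.0005477 , -0.00022688,  0.00121318, -0.00078365, -0.00095955,
       -0.00049226]), 'joint_torque': array([ 1.99521863e-03, -4.45898438e+01, -2.90893686e+01, -2.35417865e-04,
        6.02772998e-04, -3.50625930e-05]), 'eef_pos': array([ 188.50290893, -516.70965783,  231.35864354]), 'eef_rot': array([5.37474098e-05, 9.84745748e-01, 1.73999452e-01, 2.59412080e-06]), 'contact_force': array([ 0.4767707 ,  0.441225  , -1.42389492]), 'torque': array([ 0.0194936 , -0.03678167, -0.01491992]), 'grip_force': 0.0, 'width': 1.0011468220392163}
```

View pics/scene0.png

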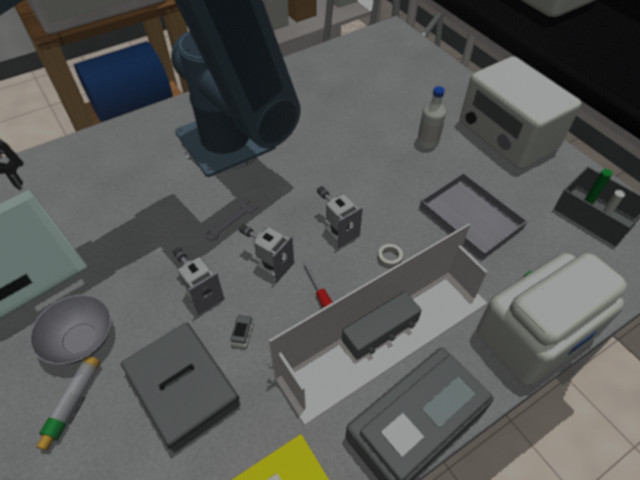

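View pics/top0.png

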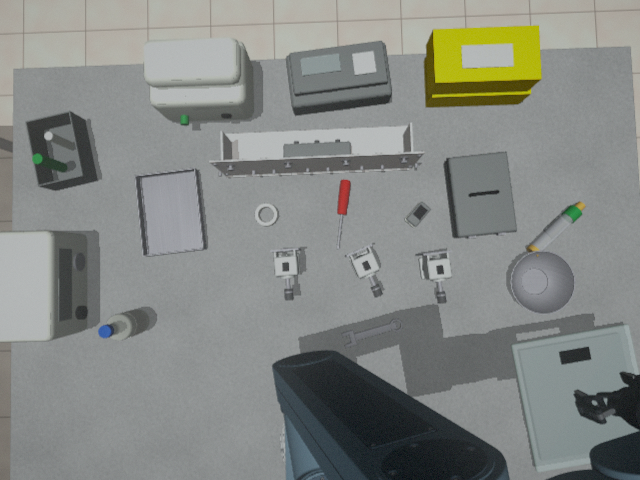

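The scene shows three drives standing in a row: near top-view pixels (288,263), (365,262) and (437,267). The panel is at (315,160), with the tray on the left at (170,212). Next I measure yaws and the panel plane.

```bash
cat >> h.py <<'E'
def drives(w,guess,zoff=0):
    out=[]
    for g in guess:
        m=np.hypot(w[...,0]-g[0],w[...,1]-g[1])<110
        q=w[m]; z=q[:,2]-zoff
        near=np.hypot(q[:,0]-g[0],q[:,1]-g[1])<48
        top=q[(z>94)&(z<106)&near][:,:2]; 
        kn=q[(z>70)&(z<92)&~near][:,:2]
        r=cv2.minAreaRect(top.astype(np.float32)); 
        kc=(kn.max(0)+kn.min(0))/2 if len(kn) else np.array([np.nan]*2)
        # knob ridge points
        rect=np.array(r[0]); u=rect-kc; yaw=np.arctan2(u[1],u[0])
        out.append((np.round(rect,1),np.round(r[1],1),round(r[2],1),np.round(kc,1),len(kn),round(yaw,3)))
    return out
E
python3 - <<'E'
from h import *
im,d,w=snap('top')
for r in drives(w,[(420,81),(418,-97),(408,-264)]): print(*r)
# panel face
q=w.reshape(-1,3); m=(q[:,2]>20)&(q[:,2]<150)&(q[:,0]>635)&(q[:,0]<675)&(abs(q[:,1]-5)<225)
f=q[m]; 
for _ in range(5):
    c=np.polyfit(f[:,1],f[:,0],1); r=f[:,0]-np.polyval(c,f[:,1]); f=f[abs(r)<max(3,1.5*r.std())]
print('face x=',c,len(f),r.std())
m=(q[:,2]>160)&(q[:,2]<172)&(q[:,0]>635)&(q[:,0]<690)&(abs(q[:,1]-5)<240); t=q[m]
print('top edge y',t[:,1].min(),t[:,1].max(), np.polyfit(t[:,1],t[:,0],1),t[:,2].mean())
for y in(-186,-56,69,198):
    m=(abs(q[:,2]-125)<14)&(abs(q[:,1]-y)<14)&(q[:,0]<np.polyval(c,q[:,1])-7)&(q[:,0]>625); s=q[m]; print(y,len(s),s.mean(0).round(1) if len(s) else '')
for q in('tray',): print(manip.landmark_of('top',q)[0]['xyz'])
p=manip.camera_params('wrist'); print(p['position'],rotm(p)[:,2],p['fovy'])
E
```

```text
[433.5  83.6] [63.2 51.5] 4.1 [408.   84.6] 93 -0.038
[429.4 -94.7] [65.1 51.7] 21.5 [ 408.9 -116.9] 94 0.825
[ 417.8 -261.3] [63.8 54.3] 3.9 [ 389.6 -250.1] 109 -0.378
face x= [-1.10569903e-02  6.55651704e+02] 2189 0.5062887127610669
top edge y -223.79865771158697 233.7458152938798 [-1.13830653e-02  6.57247081e+02] 163.6866663980561
-186 21 [ 648.  -185.2  127.4]
-56 18 [646.6 -57.4 129.3]
69 21 [645.3  69.6 127. ]
198 17 [643.9 196.8 129.5]
[563.2, 376.2, -2.6]
[ 263.6832701  -487.73692843  372.78342132] [-0.29237471 -0.10651107 -0.95035384] 58.43403780974514
```

```bash
cat >> h.py <<'E'
def go(x,y,z,yaw_deg):
    """row (tool units) from present pose to vertical tool at x,y,z, tool x at yaw"""
    s=manip.state(); q=s['eef_rot']; T=R.from_quat([q[1],q[2],q[3],q[0]])
    D=R.from_euler('z',yaw_deg,degrees=True)*R.from_euler('x',180,degrees=True)
    d=T.inv().apply(np.array([x,y,z])-s['eef_pos'])/25; r=(T.inv()*D).as_rotvec(degrees=True)/8
    return np.round(np.r_[d,r],2).tolist()
def st():
    s=manip.state(); q=s['eef_rot']; T=R.from_quat([q[1],q[2],q[3],q[0]]).as_matrix()
    print('t',round(s['time_s'],1),'pos',s['eef_pos'].round(1),'yaw',round(np.degrees(np.arctan2(T[1,0],T[0,0])),1),'F',s['contact_force'].round(1),'w',round(s['width'],3),'g',round(s['grip_force'],1))
E
python3 -c "
from h import *
st();print(go(410,-262,220,4))"
```

```text
t 1.0 pos [ 188.5 -516.7  231.3] yaw 20.0 F [-0.6  0.6  0.5] w 1.0 g 0.0
[11.82, -6.53, 0.45, 0.0, 0.0, 2.01]
```

Emit:
apply_moves(
  moves=[
    [11.8,-6.5,0.45,0,0,2],
    [11.8,-6.5,0.45,0,0,2],
    [11.8,-6.5,0.45,0,0,2],
    [11.8,-6.5,0.45,0,0,2],
    [11.8,-6.5,0.45,0,0,2],
    [11.8,-6.5,0.45,0,0,2],
    [11.8,-6.5,0.45,0,0,2],
    [11.8,-6.5,0.45,0,0,2],
    [11.8,-6.5,0.45,0,0,2],
    [11.8,-6.5,0.45,0,0,2],
  ],
  jaw=1,
)

```text
time_s: 2.0
eef_pos: [409.5, -263.7, 220.1]
eef_rot: [0.0, 0.999, 0.035, -0.0]
contact_force: [0.8, -0.1, 0.4]
width: 0.998
grip_force: 0.0
```

```bash
cat >> h.py <<'E'
def fit(w,g,z0=0):
    """template fit of drive pose (x,y,yaw) to top-facing points: case top+plate, knob"""
    from scipy.optimize import minimize
    q=w.reshape(-1,3); q=q[np.hypot(q[:,0]-g[0],q[:,1]-g[1])<110]; z=q[:,2]-z0
    top=q[(z>95)&(z<105)][:,:2]; kn=q[(z>81)&(z<92)][:,:2]
    def loss(v):
        c,s=np.cos(v[2]),np.sin(v[2])
        def loc(p): p=p-v[:2]; return np.c_[p[:,0]*c+p[:,1]*s,-p[:,0]*s+p[:,1]*c]
        a=loc(top); ox=np.maximum(0,np.maximum(-30-a[:,0],a[:,0]-30)); oy=np.maximum(0,abs(a[:,1])-np.where(a[:,0]>20,32,26))
        l=np.minimum(ox**2+oy**2,100).mean()
        # balance: occupied extents
        pl=a[(a[:,0]>18)&(a[:,0]<38)]; ca=a[(a[:,0]<12)&(a[:,0]>-40)]
        e=lambda t:np.percentile(t,[2,98])
        l+=.02*(((e(ca[:,1])-[-26,26])**2).sum()+((e(pl[:,1])-[-32,32])**2).sum()+(e(a[:,0])[1]-30)**2+(e(ca[:,0])[0]+30)**2) if len(ca)>20 and len(pl)>5 else 50
        b=loc(kn); b=b[(b[:,0]<-50)&(b[:,0]>-100)&(abs(b[:,1])<25)]
        if len(b)>10: l+=.1*np.median(b[:,1])**2
        return l
    best=min((minimize(loss,[g[0]+dx,g[1]+dy,np.radians(g[2]+t)],method='Nelder-Mead',options=dict(xatol=.01,fatol=1e-3,initial_simplex=np.array([g[0]+dx,g[1]+dy,np.radians(g[2]+t)])+np.array([[0,0,0],[6,0,0],[0,6,0],[0,0,.1]]))) for dx in(-5,5) for dy in(-5,5) for t in(-6,6)),key=lambda r:r.fun)
    v=best.x; return v[0],v[1],np.degrees(v[2]),best.fun,len(top),len(kn)
E
python3 - <<'E'
from h import *
st(); im,d,w=snap('wrist','w1.png'); print(np.round(fit(w,(418,-261,4)),2))
print([(r['score'],np.round(r['xyz'],0)) for r in manip.landmark_of('wrist','drive_a')+manip.landmark_of('wrist','drive_a_knob')])
im,d,w=snap('top');
for g in((433,83,4),(429,-95,21),(418,-261,4)):print(np.round(fit(w,g),2))
E
```

```text
t 2.0 pos [ 409.5 -263.7  220.1] yaw 4.0 F [ 0.8 -0.1  0.4] w 0.998 g 0.0
[ 4.2098e+02 -2.5865e+02  5.5400e+00  3.0000e-01  5.9790e+03  1.5760e+03]
[(0.55, array([ 421., -258.,   -0.]))]
[4.3536e+02 8.2820e+01 2.8700e+00 3.2000e-01 4.7200e+02 1.5400e+02]
[ 4.3143e+02 -9.3720e+01  2.1820e+01  3.5000e-01  4.7000e+02  1.4400e+02]
[ 429.26 -258.57    4.12    7.69  237.     89.  ]
```

View pics/w1.png

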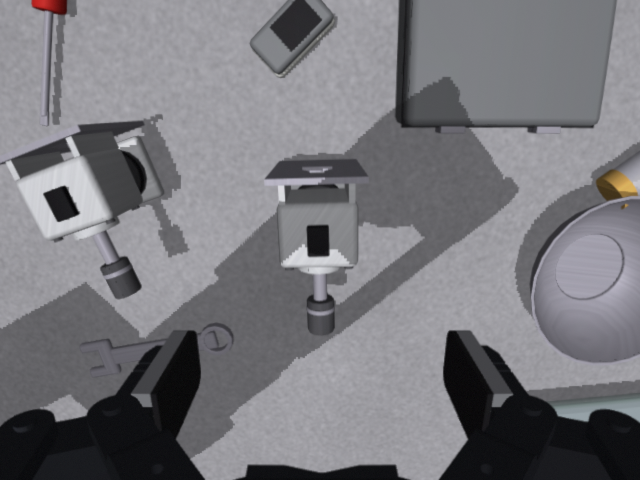

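The view shows the drive at (318,230) directly ahead. The second drive is at (80,190), and the bystanders are clear of the fingers.

```bash
python3 -c "
from h import *
print(go(413,-259.4,58,5.3))"
```

```text
[0.16, -0.17, 6.48, 0.0, 0.0, -0.17]
```

Emit:
apply_moves(
  moves=[
    [0.16,-0.17,2,0,0,-0.17],
    [0.16,-0.17,4,0,0,-0.17],
    [0.16,-0.17,5,0,0,-0.17],
    [0.16,-0.17,6,0,0,-0.17],
    [0.16,-0.17,6.48,0,0,-0.17],
    [0.16,-0.17,6.48,0,0,-0.17],
  ],
)

```text
time_s: 2.8
eef_pos: [412.5, -258.2, 56.7]
eef_rot: [-0.001, 0.999, 0.047, -0.001]
contact_force: [0.1, 0.4, 0.9]
width: 0.998
grip_force: 0.0
```

Emit:
apply_moves(
  moves=[
    [0,0,0,0,0,0],
    [0,0,0,0,0,0],
    [0,0,0,0,0,0],
    [0,0,0,0,0,0],
    [0,0,0,0,0,0],
    [0,0,0,0,0,0],
  ],
  jaw=0,
)

```text
time_s: 3.4
eef_pos: [414.6, -259.6, 59.7]
eef_rot: [0.001, 0.999, 0.047, 0.001]
contact_force: [-0.4, -1.4, 7.4]
width: 0.601
grip_force: 62.5
```

```bash
python3 -c "
from h import *
st();print(go(560,-185,200,.6))"
```

```text
t 3.4 pos [ 414.6 -259.6   59.7] yaw 5.4 F [-0.4 -1.4  7.4] w 0.601 g 62.5
[6.08, -2.4, -5.61, 0.02, -0.02, 0.6]
```

Emit:
apply_moves(
  moves=[
    [0,0,-1.5,0,0,0],
    [0.3,-0.1,-3,0,0,0.2],
    [2,-1,-3.6,0,0,0.6],
    [4,-2,-3.6,0,0,0.6],
    [5,-2.5,-3.6,0,0,0.6],
    [5.5,-2.5,-3.6,0,0,0.6],
    [5.5,-2.5,-3.6,0,0,0.6],
    [5.5,-2.5,-3.6,0,0,0.6],
  ],
)

```text
time_s: 4.2
eef_pos: [543.6, -183.1, 147.3]
eef_rot: [-0.0, 1.0, 0.005, -0.001]
contact_force: [-1.0, 0.6, -3.7]
width: 0.603
grip_force: 66.1
```

```bash
python3 - <<'E'
from h import *
st(); im,d,w=snap('wrist','w2.png'); im,d,wt=snap('top'); st()
s=manip.state()['eef_pos']
for ww in(w,wt):
  print(np.round(fit(ww,(s[0]+6,s[1],.6),s[2]-59.7),2))
q=w.reshape(-1,3); m=(q[:,0]>630)&(q[:,0]<690)&(abs(q[:,1]+185)<60)&(q[:,2]>20)&(q[:,2]<158); f=q[m]
for _ in range(6):
    c=np.polyfit(f[:,1],f[:,0],1); r=f[:,0]-np.polyval(c,f[:,1]); f=f[abs(r)<max(1.5,1.5*r.std())]
print('face',c,len(f),r.std(),np.polyval(c,-185))
h=q[(q[:,0]<np.polyval(c,q[:,1])-5)&(q[:,0]>635)&(q[:,2]>100)&(q[:,2]<145)&(abs(q[:,1]+185)<20)]
print(len(h), h.min(0) if len(h) else 0, h.max(0) if len(h) else 0, np.median(h,0))
E
```

```text
t 4.2 pos [ 543.6 -183.1  147.3] yaw 0.6 F [-1.   0.6 -3.7] w 0.603 g 66.1
t 4.3 pos [ 543.3 -183.7  147.6] yaw 0.5 F [-0.1  0.5 -4.9] w 0.6 g 66.1
[ 5.5071e+02 -1.8157e+02  6.0000e-01  2.1000e+00  2.9007e+04  7.1220e+03]
[ 541.29 -175.26    6.78   50.     31.    170.  ]
face [-1.00726789e-02  6.56545642e+02] 9772 0.3043860268095753 658.4090875258386
833 [ 647.17692518 -192.23913613  117.37711125] [ 653.40926511 -176.74856792  133.20793948] [ 648.92497153 -184.36646806  129.17953961]
```

View pics/w2.png

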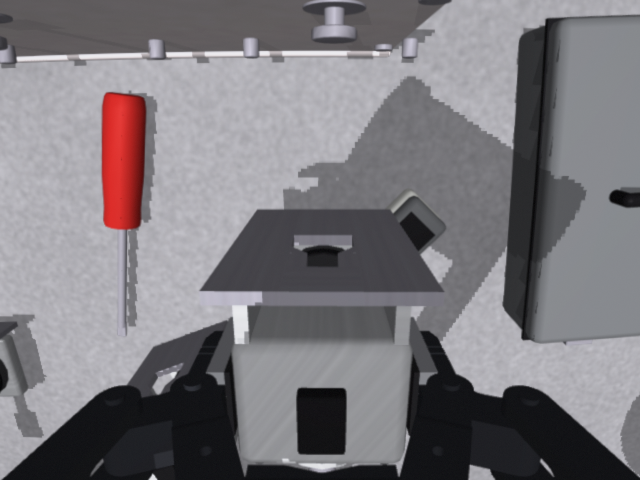

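The plate's keyhole shows at about (322,250) and the target stud head at (333,30), both in one frame, so I can measure one against the other.

```bash
cat >> h.py <<'E'
def rel(w,yst,face_guess=656,verb=True):
    """plate (held) and stud head in the wrist cloud"""
    s=manip.state()['eef_pos']; q=w.reshape(-1,3); q=q[~np.isnan(q[:,0])]
    # plate back face: points ahead of TCP 30..44
    p=q[(q[:,0]>s[0]+28)&(q[:,0]<s[0]+46)&(abs(q[:,1]-s[1])<45)&(q[:,2]>s[2]-45)&(q[:,2]<s[2]+50)]
    # top edge of the plate (highest band)
    zt=np.percentile(p[:,2],98); tb=p[p[:,2]>zt-2.5]
    ye=np.percentile(tb[:,1],[1,99]); b=p[p[:,2]<zt-6]
    cb=np.polyfit(b[:,1],b[:,0],1); cz=np.polyfit(b[:,2],b[:,0],1); 
    f=q[(q[:,0]>face_guess-12)&(q[:,0]<face_guess+14)&(abs(q[:,1]-yst)<60)&(q[:,2]>20)&(q[:,2]<158)]
    for _ in range(6):
        c=np.polyfit(f[:,1],f[:,0],1); r=f[:,0]-np.polyval(c,f[:,1]); f=f[abs(r)<max(1.5,1.5*r.std())]
    h=q[(q[:,0]<np.polyval(c,q[:,1])-5)&(q[:,0]>face_guess-20)&(q[:,2]>100)&(q[:,2]<145)&(abs(q[:,1]-yst)<20)]
    hl,hh=np.percentile(h,[1,99],axis=0)
    print('plate: ztop',zt.round(1),'y',ye.round(1),'mid',ye.mean().round(1),'back x',b[:,0].mean().round(1),'slope y',cb[0].round(3),'slope z',cz[0].round(3))
    print('face x',np.polyval(c,yst).round(1),'slope',c[0].round(3),'head',((hl+hh)/2).round(1),hl.round(1),hh.round(1))
    print('need dx to face',(np.polyval(c,yst)-b[:,0].mean()).round(1),'dy',((hl+hh)[1]/2-ye.mean()).round(1),'dz (hole on stud)',((hl+hh)[2]/2-(zt-43)).round(1))
E
python3 - <<'E'
from h import *
im,d,w=snap('wrist'); st(); rel(w,-185)
E
```

```text
t 4.3 pos [ 543.4 -183.8  147.8] yaw 0.5 F [-0.2 -0.1 -4.5] w 0.601 g 66.1
plate: ztop 187.4 y [-212.9 -150.5] mid -181.7 back x 578.3 slope y -0.01 slope z 0.01
face x 658.4 slope -0.01 head [ 650.3 -184.4  125.6] [ 647.3 -192.   118.4] [ 653.3 -176.9  132.7]
need dx to face 80.1 dy -2.7 dz (hole on stud) -18.9
```

Emit:
apply_moves(
  moves=[
    [0,0.13,0.76,0,0,0],
    [1,0.13,0.76,0,0,0],
    [2,0.13,0.76,0,0,0],
    [2.4,0.13,0.76,0,0,0],
    [2.4,0.13,0.76,0,0,0],
    [2.4,0.13,0.76,0,0,0],
  ],
)

```text
time_s: 4.95
eef_pos: [603.4, -186.0, 128.7]
eef_rot: [-0.0, 1.0, 0.005, -0.001]
contact_force: [0.3, -0.6, -4.5]
width: 0.604
grip_force: 66.1
```

```bash
python3 - <<'E'
from h import *
st(); im,d,w=snap('wrist','w3.png'); st(); 
try: rel(w,-185)
except Exception as e: print(e)
E
```

```text
t 5.0 pos [ 603.4 -186.   128.7] yaw 0.6 F [ 0.3 -0.6 -4.5] w 0.604 g 66.1
t 5.0 pos [ 603.3 -185.9  128.8] yaw 0.6 F [ 0.6 -0.1 -2.9] w 0.599 g 66.1
plate: ztop 168.6 y [-215.2 -152.9] mid -184.1 back x 638.6 slope y -0.01 slope z 0.009
face x 662.4 slope -0.01 head [ 643.5 -185.   122.7] [ 636.2 -204.7  100.6] [ 650.8 -165.3  144.8]
need dx to face 23.8 dy -0.9 dz (hole on stud) -2.9
```

View pics/w3.png

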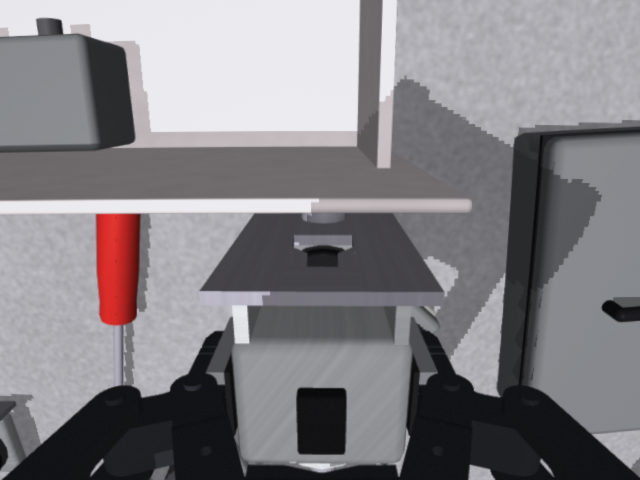

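The stud head (323,215) lines up with the keyhole (323,245). Moving in.

Emit:
apply_moves(
  moves=[
    [0.3,0,0,0,0,0],
    [0.5,0,0,0,0,0],
    [0.7,0,0,0,0,0],
    [0.76,0,0,0,0,0],
    [0.76,0,0,0,0,0],
  ],
)

```text
time_s: 5.5
eef_pos: [623.2, -185.7, 128.9]
eef_rot: [-0.0, 1.0, 0.005, -0.001]
contact_force: [-3.2, 0.4, -3.2]
width: 0.6
grip_force: 66.2
```

Emit:
apply_moves(
  moves=[
    [-0.04,0,0.2,0,0,0],
    [-0.04,0,0.4,0,0,0],
    [-0.04,0,0.6,0,0,0],
    [-0.04,0,0.75,0,0,0],
    [-0.04,0,0.82,0,0,0],
    [-0.04,0,0.82,0,0,0],
  ],
)

```text
time_s: 6.1
eef_pos: [622.6, -185.6, 108.1]
eef_rot: [-0.0, 1.0, 0.005, -0.0]
contact_force: [0.1, 0.4, -4.2]
width: 0.602
grip_force: 66.2
```

Emit:
apply_moves(
  moves=[
    [0,0,0.05,0,0,0],
    [0,0,0.1,0,0,0],
    [0,0,0.1,0,0,0],
  ],
)

```text
time_s: 6.4
eef_pos: [623.0, -185.8, 106.8]
eef_rot: [0.0, 1.0, 0.005, 0.001]
contact_force: [-1.4, 0.8, -1.3]
width: 0.603
grip_force: 66.7
```

Emit:
apply_moves(
  moves=[
    [0,0,0,0,0,0],
    [0,0,0,0,0,0],
    [0,0,0,0,0,0],
    [0,0,0,0,0,0],
  ],
  jaw=1,
)

```text
time_s: 6.8
eef_pos: [622.9, -185.7, 106.3]
eef_rot: [0.0, 1.0, 0.005, 0.0]
contact_force: [0.5, -0.7, 1.1]
width: 1.003
grip_force: 0.0
```

Emit:
apply_moves(
  moves=[
    [0,0,-1.5,0,0,0],
    [0,0,-3,0,0,0],
    [-1,0,-4.5,0,0,0],
    [-2,0,-5,0,0,0],
    [-2,0,-5,0,0,0],
  ],
)

```text
time_s: 7.3
eef_pos: [571.9, -186.8, 234.7]
eef_rot: [0.001, 1.0, 0.005, 0.002]
contact_force: [-0.1, 0.8, -0.7]
width: 0.998
grip_force: 0.0
```

```bash
cat >> h.py <<'E'
def standing(g):
    im,d,w=snap('top'); 
    for x in g: print('top fit',np.round(fit(w,x),2)[:4])
E
python3 - <<'E'
from h import *
st(); im,d,w=snap('wrist','w4.png'); q=w.reshape(-1,3)
p=q[(abs(q[:,1]+185)<60)&(q[:,0]>570)&(q[:,0]<675)&(q[:,2]>142)&(q[:,2]<155)]; print('case/plate top',np.percentile(p,[1,50,99],axis=0).round(1))
print(np.round(fit(w,(624,-184,.6),47.5),2))
standing([(433,83,4),(430,-94,21)])
print(go(424,-94,220,21.8))
E
```

```text
t 7.3 pos [ 571.9 -186.8  234.7] yaw 0.6 F [-0.1  0.8 -0.7] w 0.998 g 0.0
case/plate top [[ 598.4 -213.7  142.2]
 [ 624.7 -184.3  144.3]
 [ 658.1 -153.5  150. ]]
[ 6.2342e+02 -1.8198e+02  3.9500e+00  4.6300e+00  8.5090e+03  1.7920e+03]
top fit [4.3505e+02 8.3610e+01 3.8400e+00 3.1000e-01]
top fit [429.38 -82.84   9.94  50.  ]
[-5.91, -3.75, 0.45, 0.0, -0.01, -2.65]
```

View pics/w4.png

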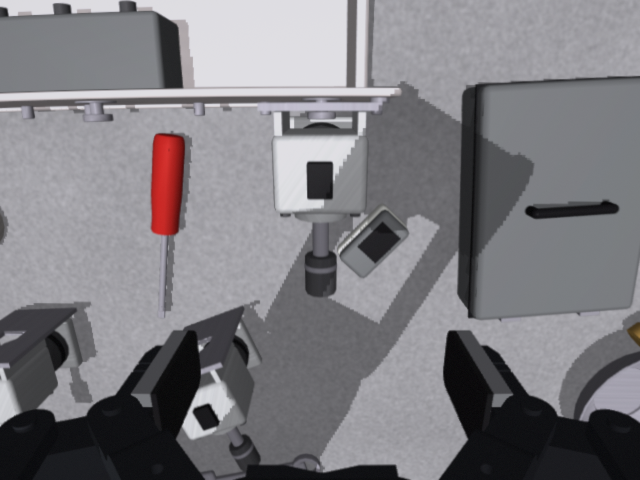

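The hung drive looks seated (plate at (322,105)). The two drives at lower left, (30,350) and (220,390), don't match what I recorded, so one may have been knocked. I'll check again from the front.

Emit:
apply_moves(
  moves=[
    [-2,0,0,0,0,0],
    [-4,0,0,0,0,0],
    [-6,0,0,0,0,0],
    [-8,0,0,0,0,0],
    [-10,0,0,0,0,0],
    [-10.5,0,0,0,0,0],
    [-10.5,0,0,0,0,0],
  ],
)

```text
time_s: 8.1
eef_pos: [309.3, -189.0, 230.6]
eef_rot: [-0.0, 1.0, 0.004, -0.0]
contact_force: [0.8, -0.1, 0.1]
width: 0.997
grip_force: 0.0
```

```bash
python3 - <<'E'
from h import *
st(); im,d,w=snap('top','t2.png')
for n in('top','scene'):
  if n=='scene': snap(n)
  print(n,[(round(r['score'],2),np.round(r['xyz'],0).tolist()) for r in manip.landmark_of(n,'drive_a')],[(round(r['score'],2),np.round(r['xyz'],0).tolist()) for r in manip.landmark_of(n,'drive_a_knob')])
E
```

```text
t 8.1 pos [ 309.3 -189.   230.6] yaw 0.5 F [ 0.8 -0.1  0.1] w 0.997 g 0.0
top [(0.95, [628.0, -187.0, 46.0]), (0.8, [434.0, 83.0, 0.0]), (0.66, [426.0, -97.0, 0.0]), (0.56, [550.0, -48.0, -2.0])] []
scene [(0.87, [626.0, -191.0, 45.0]), (0.78, [433.0, 79.0, -3.0]), (0.75, [432.0, -92.0, 3.0])] []
```

View pics/t2.png

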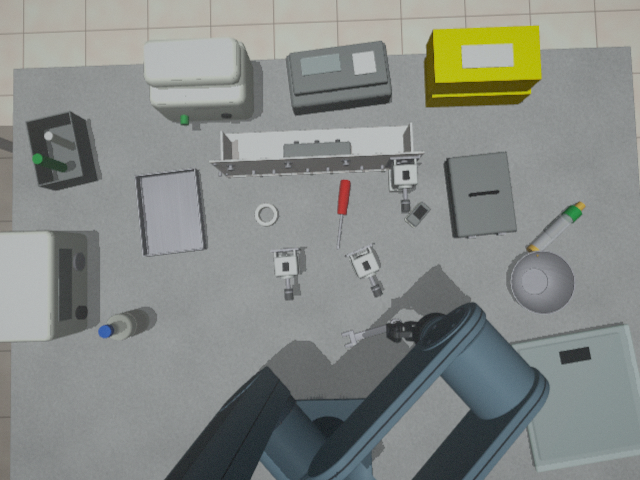

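Nothing had moved; I misjudged the wrist view's scale. Next is the middle drive.

```bash
python3 -c "
from h import *
print(go(424,-97,220,21.8))"
```

```text
[4.55, -3.63, 0.43, -0.01, 0.0, -2.64]
```

Emit:
apply_moves(
  moves=[
    [4.55,-3.63,0.43,0,0,-2.64],
    [4.55,-3.63,0.43,0,0,-2.64],
    [4.55,-3.63,0.43,0,0,-2.64],
    [4.55,-3.63,0.43,0,0,-2.64],
    [4.55,-3.63,0.43,0,0,-2.64],
    [4.55,-3.63,0.43,0,0,-2.64],
  ],
)

```text
time_s: 9.0
eef_pos: [422.8, -97.1, 220.0]
eef_rot: [-0.0, 0.982, 0.189, -0.001]
contact_force: [0.3, -1.0, -0.0]
width: 0.998
grip_force: 0.0
```

```bash
cat >> h.py <<'E'
def grasp(g,tz=58):
    st(); im,d,w=snap('wrist'); v=fit(w,g); print(np.round(v,2)); a=np.radians(v[2])
    print('grasp',go(v[0]-8*np.cos(a),v[1]-8*np.sin(a),tz,v[2]))
E
python3 -c "
from h import *
grasp((431,-94,21.8))"
```

```text
t 9.0 pos [422.8 -97.1 220. ] yaw 21.7 F [ 0.3 -1.  -0. ] w 0.998 g 0.0
[ 4.3344e+02 -9.1890e+01  2.2220e+01  3.0000e-01  5.9680e+03  1.5960e+03]
grasp [0.17, -0.04, 6.49, -0.0, 0.0, -0.07]
```

Emit:
apply_moves(
  moves=[
    [0.17,-0.04,2,0,0,-0.07],
    [0.17,-0.04,4,0,0,-0.07],
    [0.17,-0.04,5,0,0,-0.07],
    [0.17,-0.04,6,0,0,-0.07],
    [0.17,-0.04,6.45,0,0,-0.07],
    [0.17,-0.04,6.45,0,0,-0.07],
  ],
)

```text
time_s: 9.65
eef_pos: [424.8, -95.1, 57.8]
eef_rot: [-0.001, 0.981, 0.192, -0.001]
contact_force: [-0.4, 0.5, -0.7]
width: 1.0
grip_force: 0.0
```

Emit:
apply_moves(
  moves=[
    [0,0,0,0,0,0],
    [0,0,0,0,0,0],
    [0,0,0,0,0,0],
    [0,0,0,0,0,0],
    [0,0,0,0,0,0],
    [0,0,0,0,0,0],
  ],
  jaw=0,
)

```text
time_s: 10.25
eef_pos: [427.5, -95.4, 60.4]
eef_rot: [0.001, 0.981, 0.193, 0.001]
contact_force: [-1.6, -3.3, 6.6]
width: 0.6
grip_force: 62.5
```

```bash
python3 -c "
from h import *
st();print(go(545,-59,148,.6))"
```

```text
t 10.2 pos [427.5 -95.4  60.4] yaw 22.3 F [-1.6 -3.3  6.6] w 0.6 g 62.5
[4.91, 0.45, -3.5, 0.02, -0.01, 2.71]
```

Emit:
apply_moves(
  moves=[
    [0,0,-1.5,0,0,0],
    [0.2,0,-3,0,0,0.5],
    [2,0.2,-3.5,0,0,1.5],
    [4,0.4,-3.5,0,0,2.5],
    [4.9,0.45,-3.5,0,0,2.7],
    [4.9,0.45,-3.5,0,0,2.7],
    [4.9,0.45,-3.5,0,0,2.7],
  ],
)

```text
time_s: 10.95
eef_pos: [543.3, -57.8, 145.6]
eef_rot: [-0.0, 1.0, 0.007, -0.001]
contact_force: [-1.3, 0.3, -4.6]
width: 0.602
grip_force: 66.8
```

```bash
python3 - <<'E'
from h import *
st(); im,d,w=snap('wrist'); st(); rel(w,-57)
E
```

```text
t 10.9 pos [543.3 -57.8 145.6] yaw 0.8 F [-1.3  0.3 -4.6] w 0.602 g 66.8
t 11.0 pos [542.7 -58.1 145.7] yaw 0.7 F [ 0.2  0.1 -5.4] w 0.602 g 66.8
plate: ztop 184.4 y [-87.  -24.6] mid -55.8 back x 578.2 slope y -0.014 slope z 0.016
face x 657.0 slope -0.011 head [648.8 -56.6 125.5] [645.8 -64.3 118.3] [651.9 -48.9 132.7]
need dx to face 78.8 dy -0.7 dz (hole on stud) -15.9
```

Emit:
apply_moves(
  moves=[
    [0,0.06,0.64,0,0,0],
    [1,0.06,0.64,0,0,0],
    [2,0.06,0.64,0,0,0],
    [2.4,0.06,0.64,0,0,0],
    [2.6,0.06,0.64,0,0,0],
    [2.8,0.06,0.64,0,0,0],
    [3,0.06,0.64,0,0,0],
    [3.1,0.06,0.64,0,0,0],
    [3.12,0.06,0.64,0,0,0],
  ],
)

```text
time_s: 11.9
eef_pos: [621.8, -59.0, 130.5]
eef_rot: [-0.0, 1.0, 0.006, -0.0]
contact_force: [-1.8, -0.3, -3.0]
width: 0.601
grip_force: 66.7
```

Emit:
apply_moves(
  moves=[
    [-0.04,0,0.2,0,0,0],
    [-0.04,0,0.4,0,0,0],
    [-0.04,0,0.6,0,0,0],
    [-0.04,0,0.75,0,0,0],
    [-0.04,0,0.85,0,0,0],
    [-0.04,0,0.9,0,0,0],
    [-0.04,0,0.9,0,0,0],
  ],
)

```text
time_s: 12.6
eef_pos: [621.2, -59.0, 108.2]
eef_rot: [0.0, 1.0, 0.006, 0.0]
contact_force: [-1.3, 0.5, -4.1]
width: 0.603
grip_force: 67.1
```

Emit:
apply_moves(
  moves=[
    [0,0,0.05,0,0,0],
    [0,0,0.1,0,0,0],
    [0,0,0.1,0,0,0],
  ],
)

```text
time_s: 12.9
eef_pos: [621.6, -59.1, 107.5]
eef_rot: [0.0, 1.0, 0.006, 0.001]
contact_force: [-5.4, 0.8, 6.9]
width: 0.601
grip_force: 68.3
```

Supported by the stud. Release and go to the third drive.

Emit:
apply_moves(
  moves=[
    [0,0,0,0,0,0],
    [0,0,0,0,0,0],
    [0,0,0,0,0,0],
    [0,0,0,0,0,0],
  ],
  jaw=1,
)

```text
time_s: 13.3
eef_pos: [621.4, -59.1, 105.5]
eef_rot: [0.0, 1.0, 0.006, 0.0]
contact_force: [-0.0, -0.8, 0.9]
width: 0.999
grip_force: 0.0
```

Emit:
apply_moves(
  moves=[
    [0,0,-1.5,0,0,0],
    [0,0,-3,0,0,0],
    [-1,0,-4.5,0,0,0],
    [-2,0,-5,0,0,0],
    [-2,0,-5,0,0,0],
  ],
)

```text
time_s: 13.8
eef_pos: [570.4, -59.8, 233.8]
eef_rot: [0.001, 1.0, 0.006, 0.002]
contact_force: [-0.0, 0.5, -0.6]
width: 0.998
grip_force: 0.0
```

```bash
python3 - <<'E'
from h import *
st(); im,d,w=snap('wrist','w5.png'); 
standing([(433,83,4)])
print(go(426,82,220,4))
E
```

```text
t 13.8 pos [570.4 -59.8 233.8] yaw 0.7 F [-0.   0.5 -0.6] w 0.998 g 0.0
top fit [438.8   74.94  16.82  17.36]
[-5.75, -5.74, 0.43, 0.0, -0.01, -0.42]
```

View pics/w5.png

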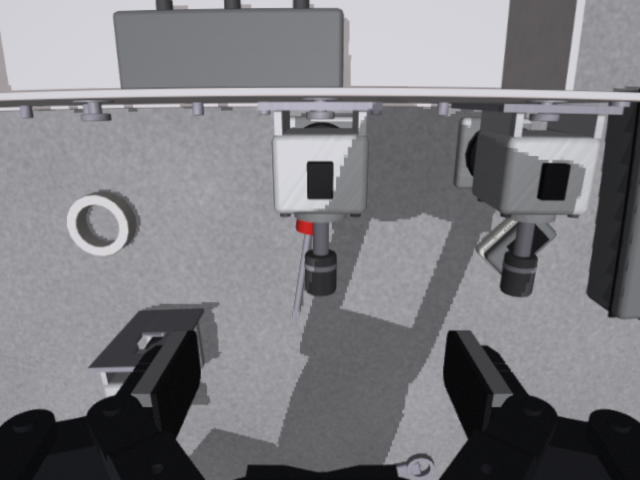

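Two drives hang at (320,170) and (535,170). The third stands at (140,350).

Emit:
apply_moves(
  moves=[
    [-5.75,-5.74,0.43,0,0,-0.42],
    [-5.75,-5.74,0.43,0,0,-0.42],
    [-5.75,-5.74,0.43,0,0,-0.42],
    [-5.75,-5.74,0.43,0,0,-0.42],
    [-5.75,-5.74,0.43,0,0,-0.42],
    [-5.75,-5.74,0.43,0,0,-0.42],
    [-5.75,-5.74,0.43,0,0,-0.42],
  ],
)

```text
time_s: 14.6
eef_pos: [427.1, 81.6, 219.6]
eef_rot: [0.0, 0.999, 0.035, 0.0]
contact_force: [0.6, 0.1, 0.3]
width: 1.0
grip_force: 0.0
```

```bash
python3 -c "
from h import *
grasp((434,83,4))"
```

```text
t 14.6 pos [427.1  81.6 219.6] yaw 4.0 F [0.6 0.1 0.3] w 1.0 g 0.0
[4.3675e+02 8.5120e+01 3.0700e+00 2.9000e-01 5.9920e+03 1.5870e+03]
grasp [0.07, -0.13, 6.46, 0.0, -0.0, 0.12]
```

Emit:
apply_moves(
  moves=[
    [0.07,-0.1,2,0,0,0.12],
    [0.07,-0.1,4,0,0,0.12],
    [0.07,-0.1,5,0,0,0.12],
    [0.07,-0.1,6,0,0,0.12],
    [0.07,-0.1,6.45,0,0,0.12],
    [0.07,-0.1,6.45,0,0,0.12],
  ],
)

```text
time_s: 15.25
eef_pos: [427.0, 83.7, 56.5]
eef_rot: [-0.0, 1.0, 0.026, -0.002]
contact_force: [0.4, 0.2, 0.5]
width: 0.999
grip_force: 0.0
```

Emit:
apply_moves(
  moves=[
    [0,0,0,0,0,0],
    [0,0,0,0,0,0],
    [0,0,0,0,0,0],
    [0,0,0,0,0,0],
    [0,0,0,0,0,0],
    [0,0,0,0,0,0],
  ],
  jaw=0,
)

```text
time_s: 15.85
eef_pos: [428.6, 84.4, 59.5]
eef_rot: [0.0, 1.0, 0.027, 0.001]
contact_force: [-0.0, -3.5, 6.2]
width: 0.605
grip_force: 62.8
```

```bash
python3 -c "
from h import *
st();print(go(545,69.5,148,.6))"
```

```text
t 15.8 pos [428.6  84.4  59.5] yaw 3.1 F [-0.  -3.5  6.2] w 0.605 g 62.8
[4.63, 0.85, -3.52, 0.01, -0.02, 0.31]
```

Emit:
apply_moves(
  moves=[
    [0,0,-1.5,0,0,0],
    [0.2,0,-3,0,0,0.1],
    [2,0.4,-3.5,0,0,0.3],
    [4,0.8,-3.5,0,0,0.3],
    [4.6,0.85,-3.5,0,0,0.3],
    [4.6,0.85,-3.5,0,0,0.3],
    [4.6,0.85,-3.5,0,0,0.3],
  ],
)

```text
time_s: 16.55
eef_pos: [541.5, 70.1, 144.6]
eef_rot: [-0.0, 1.0, 0.006, -0.002]
contact_force: [-0.6, -0.1, -4.6]
width: 0.605
grip_force: 65.6
```

```bash
python3 - <<'E'
from h import *
im,d,w=snap('wrist'); st(); rel(w,70)
E
```

```text
t 16.6 pos [541.1  70.2 144.8] yaw 0.7 F [-0.8 -1.1 -3.9] w 0.604 g 65.6
plate: ztop 184.6 y [ 41.  103.4] mid 72.2 back x 578.5 slope y -0.014 slope z 0.005
face x 655.5 slope -0.011 head [647.4  71.4 125.9] [644.4  63.6 118.9] [650.3  79.2 132.8]
need dx to face 77.0 dy -0.8 dz (hole on stud) -15.8
```

Emit:
apply_moves(
  moves=[
    [0,0.07,0.64,0,0,0],
    [1,0.07,0.64,0,0,0],
    [2,0.07,0.64,0,0,0],
    [2.3,0.07,0.64,0,0,0],
    [2.5,0.07,0.64,0,0,0],
    [2.7,0.07,0.64,0,0,0],
    [2.9,0.07,0.64,0,0,0],
    [3.05,0.07,0.64,0,0,0],
    [3.07,0.07,0.64,0,0,0],
  ],
)

```text
time_s: 17.5
eef_pos: [618.4, 69.0, 129.8]
eef_rot: [-0.0, 1.0, 0.006, -0.002]
contact_force: [-6.3, 0.6, -2.0]
width: 0.6
grip_force: 65.9
```

Emit:
apply_moves(
  moves=[
    [-0.06,0,0.2,0,0,0],
    [-0.06,0,0.4,0,0,0],
    [-0.06,0,0.6,0,0,0],
    [-0.06,0,0.75,0,0,0],
    [-0.06,0,0.82,0,0,0],
    [-0.06,0,0.9,0,0,0],
    [-0.06,0,0.9,0,0,0],
  ],
)

```text
time_s: 18.2
eef_pos: [618.4, 68.8, 107.3]
eef_rot: [-0.0, 1.0, 0.006, -0.0]
contact_force: [-1.1, -0.8, -3.9]
width: 0.604
grip_force: 65.7
```

Emit:
apply_moves(
  moves=[
    [0,0,0.05,0,0,0],
    [0,0,0.1,0,0,0],
    [0,0,0.1,0,0,0],
  ],
)

```text
time_s: 18.5
eef_pos: [618.5, 68.9, 106.4]
eef_rot: [0.0, 1.0, 0.006, 0.0]
contact_force: [-4.5, -0.5, 4.1]
width: 0.599
grip_force: 66.5
```

Emit:
apply_moves(
  moves=[
    [0,0,0,0,0,0],
    [0,0,0,0,0,0],
    [0,0,0,0,0,0],
    [0,0,0,0,0,0],
  ],
  jaw=1,
)

```text
time_s: 18.9
eef_pos: [618.9, 68.8, 105.1]
eef_rot: [0.0, 1.0, 0.006, 0.0]
contact_force: [0.8, 0.4, -0.7]
width: 0.999
grip_force: 0.0
```

Emit:
apply_moves(
  moves=[
    [0,0,-1.5,0,0,0],
    [0,0,-3,0,0,0],
    [-1.5,0,-4.5,0,0,0],
    [-2.8,0,-4.5,0,0,0],
    [-2.8,0,-4.5,0,0,0],
  ],
)

```text
time_s: 19.4
eef_pos: [545.4, 68.5, 219.0]
eef_rot: [-0.0, 1.0, 0.006, -0.0]
contact_force: [0.3, -0.7, -0.5]
width: 0.998
grip_force: 0.0
```

```bash
cat >> h.py <<'E'
def knob(w,y):
    q=w.reshape(-1,3); q=q[~np.isnan(q[:,0])]
    p=q[(abs(q[:,1]-y)<25)&(q[:,0]>505)&(q[:,0]<598)&(q[:,2]>116)&(q[:,2]<140)]
    k=p[p[:,2]>131]   # only the knob (20 dia) reaches this high in front of the boss
    k=k[k[:,0]<582]
    lo,hi=np.percentile(k,[1,99],axis=0); 
    c=q[(abs(q[:,1]-y)<24)&(q[:,2]>143)&(q[:,2]<150)&(q[:,0]>570)&(q[:,0]<650)]
    c=c[:,0] if len(c) else np.array([np.nan])
    print('knob y%d'%y,'x',lo[0].round(1),hi[0].round(1),'mid y',((lo+hi)[1]/2).round(1),'top z',hi[2].round(1),'case front x',np.percentile(c,1).round(1),'gap',(np.percentile(c,1)-lo[0]).round(1))
E
python3 - <<'E'
from h import *
im,d,w=snap('wrist','w6.png'); st(); 
for y in(70,-57): knob(w,y)
im,d,w=snap('top')
for y in(-185,-57,70): knob(w,y)
E
```

```text
t 19.4 pos [547.4  68.2 218.5] yaw 0.7 F [-0.3 -0.7  0.5] w 1.008 g 0.0
knob y70 x 539.8 564.9 mid y 70.0 top z 133.9 case front x 596.5 gap 56.7
knob y-57 x 556.7 563.8 mid y -57.4 top z 131.7 case front x 596.6 gap 39.8
knob y-185 x 539.8 576.5 mid y -186.1 top z 135.9 case front x 596.3 gap 56.5
knob y-57 x 541.2 562.7 mid y -58.1 top z 133.3 case front x 594.4 gap 53.2Traceback (most recent call last):
  File "<stdin>", line 5, in <module>
  File "h.py", line 92, in knob
    lo,hi=np.percentile(k,[1,99],axis=0);
          ~~~~~~~~~~~~~^^^^^^^^^^^^^^^^^
    return _quantile_unchecked(
        a, q, axis, out, overwrite_input, method, keepdims, weights)
    return _ureduce(a,
                    func=_quantile_ureduce_func,
    ...<5 lines>...
                    overwrite_input=overwrite_input,
                    method=method)
    r = func(a, **kwargs)
    result = _quantile(arr,
                       quantiles=q,
    ...<2 lines>...
                       out=out,
                       weights=wgt)
    slices_having_nans = np.isnan(arr[-1, ...])
                                  ~~~^^^^^^^^^
IndexError: index -1 is out of bounds for axis 0 with size 0
```

View pics/w6.png

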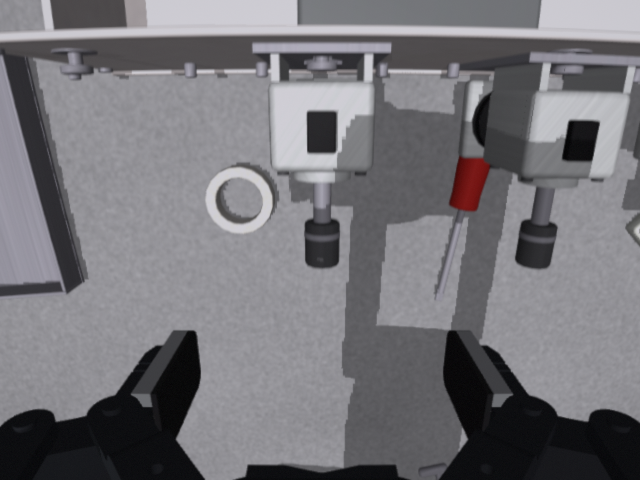

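Gripping the first knob, at (322,243) in the view (552, 70, 124).

```bash
python3 -c "
from h import *
st();print(go(551.5,70,107,.6))"
```

```text
t 19.5 pos [548.6  68.  218.1] yaw 0.7 F [ 0.6 -0.7 -0. ] w 0.999 g 0.0
[0.11, -0.08, 4.44, 0.0, -0.01, 0.01]
```

Emit:
apply_moves(
  moves=[
    [0.11,-0.08,2,0,0,0],
    [0.11,-0.08,3.5,0,0,0],
    [0.11,-0.08,4.4,0,0,0],
    [0.11,-0.08,4.4,0,0,0],
    [0.11,-0.08,4.4,0,0,0],
  ],
)

```text
time_s: 20.0
eef_pos: [552.1, 69.9, 107.2]
eef_rot: [-0.0, 1.0, 0.006, -0.0]
contact_force: [-0.1, 0.1, 0.6]
width: 1.002
grip_force: 0.0
```

Emit:
apply_moves(
  moves=[
    [0,0,0,0,0,0],
    [0,0,0,0,0,0],
    [0,0,0,0,0,0],
    [0,0,0,0,0,0],
    [0,0,0,0,0,0],
    [0,0,0,0,0,0],
    [0,0,0,0,0,0],
  ],
  jaw=0,
)

```text
time_s: 20.7
eef_pos: [551.1, 70.0, 107.6]
eef_rot: [0.0, 1.0, 0.006, -0.0]
contact_force: [-0.9, 0.1, 1.5]
width: 0.209
grip_force: 58.5
```

Width 0.21 (18 mm) means the knob is held. Pull gently, in steps.

Emit:
apply_moves(
  moves=[
    [-0.05,0,0,0,0,0],
    [-0.1,0,0,0,0,0],
    [-0.14,0,0,0,0,0],
    [-0.16,0,0,0,0,0],
    [-0.16,0,0,0,0,0],
  ],
)

```text
time_s: 21.2
eef_pos: [547.4, 70.0, 107.6]
eef_rot: [-0.0, 1.0, 0.006, 0.0]
contact_force: [2.0, 0.5, -0.9]
width: 0.213
grip_force: 58.5
```

Emit:
apply_moves(
  moves=[
    [-0.04,0,0,0,0,0],
    [-0.08,0,0,0,0,0],
    [-0.12,0,0,0,0,0],
    [-0.12,0,0,0,0,0],
  ],
)

```text
time_s: 21.6
eef_pos: [546.6, 69.9, 108.4]
eef_rot: [0.0, 1.0, 0.006, 0.003]
contact_force: [7.5, -0.3, -1.5]
width: 0.208
grip_force: 58.5
```

At the stop after about 5 mm, so this drive is sound. Release and go to the next knob, at y −57.

Emit:
apply_moves(
  moves=[
    [0,0,0,0,0,0],
    [0,0,0,0,0,0],
    [0,0,0,0,0,0],
    [0,0,0,0,0,0],
  ],
  jaw=1,
)

```text
time_s: 22.0
eef_pos: [543.7, 70.0, 107.3]
eef_rot: [-0.0, 1.0, 0.006, -0.001]
contact_force: [-0.3, 0.3, -0.6]
width: 0.883
grip_force: 0.0
```

Emit:
apply_moves(
  moves=[
    [0,0,-2,0,0,0],
    [0,0,-4,0,0,0],
    [0,2,-4.5,0,0,0],
    [0,4,-4.5,0,0,0],
    [0,5.1,-4.5,0,0,0],
    [0,5.1,-4.5,0,0,0],
  ],
)

```text
time_s: 22.6
eef_pos: [545.7, -61.2, 220.1]
eef_rot: [0.001, 1.0, 0.004, -0.0]
contact_force: [-0.4, 0.2, 0.3]
width: 1.001
grip_force: 0.0
```

```bash
python3 - <<'E'
from h import *
im,d,w=snap('wrist'); st(); 
for y in(70,-57,-185):
  try: knob(w,y)
  except Exception as e: print(y,'none')
print(go(552.5,-57.5,107,.6))
E
```

```text
t 22.6 pos [545.5 -59.1 219.9] yaw 0.5 F [-0.8  0.1 -0.3] w 1.001 g 0.0
knob y70 x 551.7 557.7 mid y 70.5 top z 131.4 case front x 595.6 gap 43.9
knob y-57 x 556.4 564.8 mid y -55.7 top z 131.5 case front x 596.2 gap 39.8
knob y-185 x 542.1 565.2 mid y -183.5 top z 132.4 case front x 598.7 gap 56.6
[0.28, -0.06, 4.51, -0.0, 0.0, -0.01]
```

Emit:
apply_moves(
  moves=[
    [0.28,-0.08,2,0,0,0],
    [0.28,-0.08,3.5,0,0,0],
    [0.28,-0.08,4.5,0,0,0],
    [0.28,-0.08,4.5,0,0,0],
    [0.28,-0.08,4.5,0,0,0],
  ],
)

```text
time_s: 23.15
eef_pos: [552.8, -54.4, 107.8]
eef_rot: [-0.0, 1.0, 0.006, -0.0]
contact_force: [1.0, -0.4, 0.1]
width: 0.997
grip_force: 0.0
```

Emit:
apply_moves(
  moves=[
    [0,0,0,0,0,0],
    [0,0,0,0,0,0],
    [0,0,0,0,0,0],
    [0,0,0,0,0,0],
    [0,0,0,0,0,0],
    [0,0,0,0,0,0],
    [0,0,0,0,0,0],
  ],
  jaw=0,
)

```text
time_s: 23.85
eef_pos: [553.1, -56.3, 108.1]
eef_rot: [0.001, 1.0, 0.006, 0.0]
contact_force: [-1.6, -3.7, 4.5]
width: 0.214
grip_force: 58.4
```

Emit:
apply_moves(
  moves=[
    [-0.05,0,0,0,0,0],
    [-0.1,0,0,0,0,0],
    [-0.14,0,0,0,0,0],
    [-0.18,0,0,0,0,0],
    [-0.2,0,0,0,0,0],
    [-0.2,0,0,0,0,0],
  ],
)

```text
time_s: 24.45
eef_pos: [549.5, -56.0, 108.1]
eef_rot: [0.0, 1.0, 0.006, 0.002]
contact_force: [4.6, -4.6, 1.7]
width: 0.211
grip_force: 58.4
```

Emit:
apply_moves(
  moves=[
    [-0.04,0.03,0,0,0,0],
    [-0.08,0.05,0,0,0,0],
    [-0.12,0.05,0,0,0,0],
    [-0.12,0.05,0,0,0,0],
  ],
)

```text
time_s: 24.85
eef_pos: [549.4, -56.8, 108.7]
eef_rot: [0.0, 1.0, 0.006, 0.005]
contact_force: [14.0, -0.6, -1.6]
width: 0.213
grip_force: 58.4
```

Emit:
apply_moves(
  moves=[
    [0,0,0,0,0,0],
    [0,0,0,0,0,0],
    [0,0,0,0,0,0],
    [0,0,0,0,0,0],
  ],
  jaw=1,
)

```text
time_s: 25.25
eef_pos: [544.0, -56.3, 107.1]
eef_rot: [-0.0, 1.0, 0.006, -0.001]
contact_force: [-0.0, -0.7, -0.3]
width: 0.876
grip_force: 0.0
```

Emit:
apply_moves(
  moves=[
    [0,0,-2,0,0,0],
    [0,0,-4,0,0,0],
    [0,2,-4.5,0,0,0],
    [0,4,-4.5,0,0,0],
    [0,5.1,-4.5,0,0,0],
    [0,5.1,-4.5,0,0,0],
  ],
)

```text
time_s: 25.85
eef_pos: [545.9, -188.1, 219.8]
eef_rot: [0.001, 1.0, 0.004, -0.0]
contact_force: [-0.8, -0.1, -0.3]
width: 0.996
grip_force: 0.0
```

```bash
python3 - <<'E'
from h import *
im,d,w=snap('wrist','w7.png'); st(); 
im2,d,w2=snap('scene','s7.png')
cv2.imwrite('pics/s7c.png',cv2.resize(im2[150:330,120:480,::-1],None,fx=2,fy=2,interpolation=cv2.INTER_CUBIC))
for n in (w,w2):
 for y in(70,-57,-185):
  try: knob(n,y)
  except Exception as e: print(y,'none')
print(go(552.5,-184.5,107,.6))
E
```

```text
t 25.9 pos [ 545.8 -185.9  219.6] yaw 0.5 F [ 0.3 -0.3 -0.4] w 1.005 g 0.0
70 none
knob y-57 x 552.6 558.6 mid y -57.8 top z 132.0 case front x 596.7 gap 44.0
knob y-185 x 542.1 565.6 mid y -184.2 top z 132.6 case front x 598.5 gap 56.3
knob y70 x 538.6 562.1 mid y 67.2 top z 133.5 case front x 595.4 gap 56.8
knob y-57 x 540.0 562.5 mid y -59.7 top z 134.3 case front x 597.3 gap 57.3
knob y-185 x 542.1 566.6 mid y -186.7 top z 134.4 case front x 599.8 gap 57.6
[0.27, 0.01, 4.5, -0.01, 0.01, -0.0]
```

View pics/s7c.png

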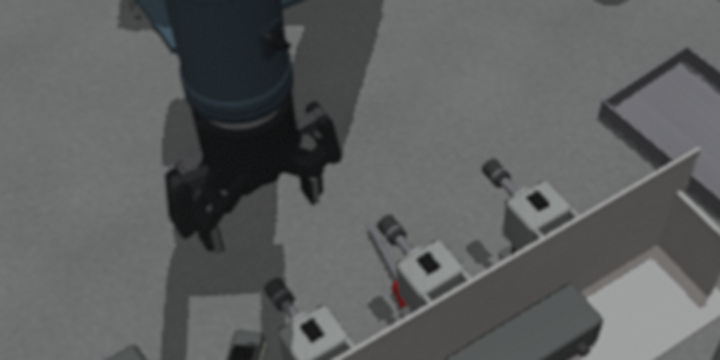

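View pics/w7.png

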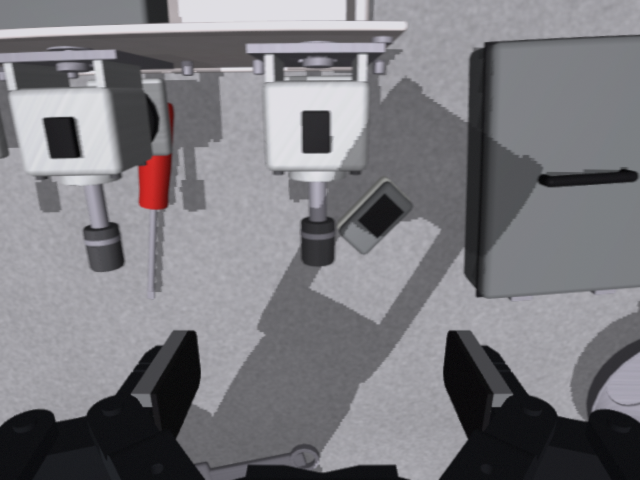

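Both first drives moved about 5 mm (sound): their knobs sit alike, at x 558 on the near edge. Now the third knob, at (318,240).

Emit:
apply_moves(
  moves=[
    [0.29,0.01,2,0,0,0],
    [0.29,0.01,3.5,0,0,0],
    [0.29,0.01,4.5,0,0,0],
    [0.29,0.01,4.5,0,0,0],
    [0.29,0.01,4.5,0,0,0],
  ],
)

```text
time_s: 26.45
eef_pos: [553.7, -183.3, 107.9]
eef_rot: [-0.0, 1.0, 0.007, -0.0]
contact_force: [0.5, -0.2, 1.6]
width: 0.999
grip_force: 0.0
```

Emit:
apply_moves(
  moves=[
    [0,0,0,0,0,0],
    [0,0,0,0,0,0],
    [0,0,0,0,0,0],
    [0,0,0,0,0,0],
    [0,0,0,0,0,0],
    [0,0,0,0,0,0],
    [0,0,0,0,0,0],
  ],
  jaw=0,
)

```text
time_s: 27.15
eef_pos: [553.4, -184.7, 107.6]
eef_rot: [0.0, 1.0, 0.006, -0.0]
contact_force: [-2.4, -1.0, 1.1]
width: 0.213
grip_force: 58.6
```

Emit:
apply_moves(
  moves=[
    [-0.05,0,0,0,0,0],
    [-0.1,0,0,0,0,0],
    [-0.14,0,0,0,0,0],
    [-0.18,0,0,0,0,0],
    [-0.2,0,0,0,0,0],
    [-0.2,0,0,0,0,0],
  ],
)

```text
time_s: 27.75
eef_pos: [548.6, -184.6, 107.6]
eef_rot: [0.0, 1.0, 0.006, 0.0]
contact_force: [1.8, -1.3, -0.2]
width: 0.21
grip_force: 58.6
```

Emit:
apply_moves(
  moves=[
    [-0.04,0,0,0,0,0],
    [-0.08,0,0,0,0,0],
    [-0.12,0,0,0,0,0],
    [-0.12,0,0,0,0,0],
  ],
)

```text
time_s: 28.15
eef_pos: [545.3, -184.6, 107.5]
eef_rot: [-0.0, 1.0, 0.006, -0.0]
contact_force: [1.3, -1.9, -0.9]
width: 0.212
grip_force: 58.6
```

Already 8 mm out at about 2 N, so this is the worn one. Keep going to the stop.

Emit:
apply_moves(
  moves=[
    [-0.04,0,0,0,0,0],
    [-0.1,0,0,0,0,0],
    [-0.15,0,0,0,0,0],
    [-0.2,0,0,0,0,0],
    [-0.24,0,0,0,0,0],
    [-0.24,0,0,0,0,0],
  ],
)

```text
time_s: 28.75
eef_pos: [543.4, -185.1, 108.9]
eef_rot: [0.001, 1.0, 0.006, 0.004]
contact_force: [12.5, 0.2, -1.7]
width: 0.21
grip_force: 58.5
```

Emit:
apply_moves(
  moves=[
    [0,0,0,0,0,0],
    [0,0,0,0,0,0],
    [0,0,0,0,0,0],
    [0,0,0,0,0,0],
  ],
  jaw=1,
)

```text
time_s: 29.15
eef_pos: [538.9, -184.3, 107.2]
eef_rot: [-0.0, 1.0, 0.006, -0.001]
contact_force: [0.1, -0.2, 0.6]
width: 0.876
grip_force: 0.0
```

Emit:
apply_moves(
  moves=[
    [0,0,-2,0,0,0],
    [0,0,-4,0,0,0],
    [0,0,-4.5,0,0,0],
    [0,0,-4.5,0,0,0],
  ],
)

```text
time_s: 29.55
eef_pos: [540.8, -185.3, 222.9]
eef_rot: [0.001, 1.0, 0.006, 0.002]
contact_force: [0.4, 0.4, -0.5]
width: 0.999
grip_force: 0.0
```

```bash
python3 - <<'E'
from h import *
im,d,w=snap('wrist'); st(); 
im2,d,w2=snap('scene')
for n in (w,w2):
 for y in(70,-57,-185):
  try: knob(n,y)
  except Exception as e: print(y,'none')
q=w.reshape(-1,3)
print(np.round(fit(w,(624,-184,.6),47.5),2))
cv2.imwrite('pics/w8.png',im[...,::-1])
E
```

```text
t 29.6 pos [ 539.6 -184.7  220.5] yaw 0.7 F [ 0.2  0.8 -0.5] w 0.999 g 0.0
70 none
knob y-57 x 550.7 559.0 mid y -58.0 top z 131.8 case front x 596.3 gap 45.6
knob y-185 x 548.4 553.7 mid y -183.9 top z 131.2 case front x 598.4 gap 50.0
knob y70 x 539.2 559.6 mid y 69.1 top z 133.3 case front x 595.3 gap 56.1
knob y-57 x 541.1 561.7 mid y -58.6 top z 135.9 case front x 596.8 gap 55.8
knob y-185 x 535.1 552.8 mid y -185.9 top z 132.7 case front x 598.0 gap 62.9
[  628.45  -183.83   -88.06    15.94 12161.    3787.  ]
```

View pics/w8.png

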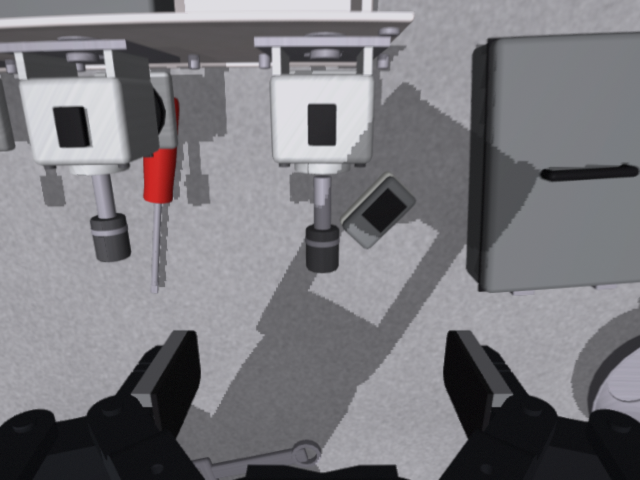

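All are out: the third knob moved 12 mm, the others 5 mm. Now push them home with closed fingers, starting with the third.

Emit:
apply_moves(
  moves=[
    [-1.4,0,1,0,0,0],
    [-1.4,0,2,0,0,0],
    [-1.4,0,3,0,0,0],
    [-1.4,0,4.3,0,0,0],
    [-1.4,0,4.3,0,0,0],
    [-1.4,0,4.3,0,0,0],
    [-1.4,0,4.3,0,0,0],
  ],
  jaw=0,
)

```text
time_s: 30.35
eef_pos: [505.1, -185.3, 113.3]
eef_rot: [0.0, 1.0, 0.006, 0.0]
contact_force: [0.8, -0.2, 0.4]
width: -0.0
grip_force: 0.0
```

Emit:
apply_moves(
  moves=[
    [0.3,0,0,0,0,0],
    [0.5,0,0,0,0,0],
    [0.7,0,0,0,0,0],
    [0.8,0,0,0,0,0],
    [0.9,0,0,0,0,0],
    [0.9,0,0,0,0,0],
  ],
)

```text
time_s: 30.95
eef_pos: [527.5, -184.8, 112.6]
eef_rot: [0.0, 1.0, 0.006, 0.0]
contact_force: [-0.3, -0.1, 0.2]
width: -0.0
grip_force: 0.1
```

Emit:
apply_moves(
  moves=[
    [0.1,0,0,0,0,0],
    [0.2,0,0,0,0,0],
    [0.3,0,0,0,0,0],
    [0.35,0,0,0,0,0],
    [0.35,0,0,0,0,0],
  ],
)

```text
time_s: 31.45
eef_pos: [530.7, -184.4, 112.2]
eef_rot: [-0.001, 1.0, 0.006, -0.005]
contact_force: [-18.9, -1.1, 12.4]
width: -0.001
grip_force: 9.6
```

Emit:
apply_moves(
  moves=[
    [-1.2,0,0,0,0,0],
    [-1.2,-2,0,0,0,0],
    [-1.2,-4,0,0,0,0],
    [-1.2,-5.1,0,0,0,0],
    [-1.2,-5.1,0,0,0,0],
    [-0.6,-5.1,0,0,0,0],
    [-0.4,-5.1,0,0,0,0],
    [-0.4,-5.1,0,0,0,0],
  ],
)

```text
time_s: 32.25
eef_pos: [525.1, -57.9, 112.5]
eef_rot: [0.0, 1.0, 0.006, 0.0]
contact_force: [-0.5, 0.6, 0.5]
width: 0.001
grip_force: 0.0
```

Emit:
apply_moves(
  moves=[
    [0.1,0,0,0,0,0],
    [0.2,0,0,0,0,0],
    [0.25,0,0,0,0,0],
    [0.25,0,0,0,0,0],
  ],
)

```text
time_s: 32.65
eef_pos: [529.0, -57.4, 112.3]
eef_rot: [-0.0, 1.0, 0.006, -0.002]
contact_force: [-5.4, -1.3, 2.4]
width: -0.002
grip_force: 2.8
```

Emit:
apply_moves(
  moves=[
    [0.08,0,0,0,0,0],
    [0.16,0,0,0,0,0],
    [0.16,0,0,0,0,0],
  ],
)

```text
time_s: 32.95
eef_pos: [529.1, -57.3, 112.0]
eef_rot: [-0.0, 1.0, 0.006, -0.006]
contact_force: [-18.1, -2.5, 11.6]
width: 0.002
grip_force: 8.8
```

Emit:
apply_moves(
  moves=[
    [-1.2,0,0,0,0,0],
    [-1.2,-2,0,0,0,0],
    [-1.2,-4,0,0,0,0],
    [-1.2,-5.1,0,0,0,0],
    [-1.2,-5.1,0,0,0,0],
    [-0.6,-5.1,0,0,0,0],
    [-0.4,-5.1,0,0,0,0],
    [-0.4,-5.1,0,0,0,0],
  ],
)

```text
time_s: 33.75
eef_pos: [523.8, 69.5, 112.5]
eef_rot: [0.0, 1.0, 0.006, 0.0]
contact_force: [0.2, 0.1, 0.2]
width: -0.005
grip_force: 0.0
```

Emit:
apply_moves(
  moves=[
    [0.1,0,0,0,0,0],
    [0.2,0,0,0,0,0],
    [0.3,0,0,0,0,0],
    [0.35,0,0,0,0,0],
    [0.35,0,0,0,0,0],
  ],
)

```text
time_s: 34.25
eef_pos: [527.6, 70.0, 112.1]
eef_rot: [0.0, 1.0, 0.006, -0.004]
contact_force: [-12.6, -1.4, 9.5]
width: -0.001
grip_force: 6.4
```

Emit:
apply_moves(
  moves=[
    [-1,0,0,0,0,0],
    [-1,0,-2,0,0,0],
    [-0.5,1,-4,0,0,0],
    [0.4,3,-4.3,0,0,0],
    [0.4,5,-4.3,0,0,0],
    [0.4,5,-4.3,0,0,0],
    [0.4,5,-4.3,0,0,0],
  ],
  jaw=1,
)

```text
time_s: 34.95
eef_pos: [543.4, -56.4, 219.9]
eef_rot: [-0.0, 1.0, 0.004, 0.0]
contact_force: [-0.3, 0.8, 0.5]
width: 1.0
grip_force: 0.0
```

```bash
python3 - <<'E'
from h import *
im,d,w=snap('wrist','w9.png'); st(); 
im2,d,w2=snap('scene')
for n in (w,w2):
 for y in(70,-57,-185):
  try: knob(n,y)
  except Exception as e: print(y,'none')
q=w.reshape(-1,3)
for y in(70,-57,-185):
  p=q[(abs(q[:,1]-y)<40)&(q[:,0]>640)&(q[:,0]<654)&(q[:,2]>142)&(q[:,2]<155)]
  print(y,'plate',len(p),np.percentile(p,[2,98],axis=0).round(1).tolist() if len(p) else '')
snap('top')
for n in('scene','top'): print([(round(r['score'],2),np.round(r['xyz'],0).tolist()) for r in manip.landmark_of(n,'drive_a')],manip.landmark_of(n,'tray')[0]['xyz'])
E
```

```text
t 35.0 pos [543.  -54.9 219.7] yaw 0.6 F [0.1 0.9 0.2] w 1.0 g 0.0
knob y70 x 551.5 563.0 mid y 69.9 top z 131.8 case front x 595.7 gap 44.2
knob y-57 x 558.3 565.9 mid y -56.4 top z 131.9 case front x 596.5 gap 38.3
knob y-185 x 555.8 566.0 mid y -183.2 top z 131.3 case front x 598.6 gap 42.9
knob y70 x 543.2 565.6 mid y 67.6 top z 133.8 case front x 595.7 gap 52.5
knob y-57 x 543.5 567.6 mid y -58.9 top z 133.9 case front x 597.0 gap 53.4
knob y-185 x 545.2 569.9 mid y -184.8 top z 133.3 case front x 598.3 gap 53.1
70 plate 1570 [[640.7, 40.3, 142.3], [651.9, 98.7, 147.6]]
-57 plate 1789 [[641.0, -87.4, 142.3], [653.5, -26.8, 147.9]]
-185 plate 1391 [[640.7, -206.4, 142.2], [653.9, -151.4, 147.2]]
[(0.96, [625.0, -57.0, 47.0]), (0.85, [624.0, -187.0, 41.0]), (0.79, [628.0, 67.0, 45.0]), (0.64, [554.0, 71.0, 122.0])] [571.6, 368.7, 1.0]
[(0.76, [624.0, 66.0, 48.0]), (0.73, [627.0, -185.0, 47.0])] [566.0, 372.9, -2.4]
```

View pics/w9.png

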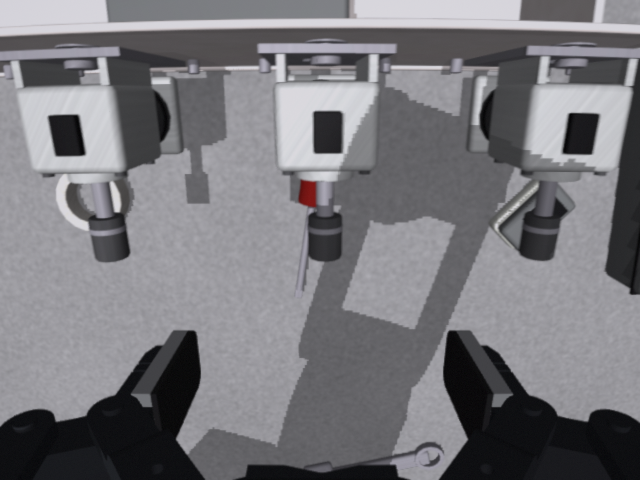

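All three are home with equal gaps and hang straight. Now take off the worn drive at y −185.

```bash
python3 -c "
from h import *
st();print(go(622.5,-184.5,220,.6),go(622.5,-184.5,107,.6))"
```

```text
t 35.3 pos [543.1 -53.2 220. ] yaw 0.8 F [ 0.6 -0.2 -0. ] w 0.997 g 0.0
[3.1, 5.29, -0.0, -0.0, 0.0, 0.02] [3.1, 5.29, 4.52, -0.0, 0.0, 0.02]
```

Emit:
apply_moves(
  moves=[
    [1,2,0,0,0,0],
    [2,4,0,0,0,0],
    [3.1,5.25,0,0,0,0],
    [3.1,5.25,0,0,0,0],
    [3.1,5.25,0,0,0,0],
    [3.1,5.25,0,0,0,0],
    [3.1,5.25,0,0,0,0],
  ],
)

```text
time_s: 36.0
eef_pos: [621.9, -183.2, 220.5]
eef_rot: [-0.0, 1.0, 0.007, -0.0]
contact_force: [0.6, 0.7, 0.5]
width: 0.998
grip_force: 0.0
```

```bash
python3 -c "
from h import *
st();print(go(622.5,-185,107,.6))"
```

```text
t 36.0 pos [ 621.9 -183.2  220.5] yaw 0.8 F [0.6 0.7 0.5] w 0.998 g 0.0
[0.02, 0.08, 4.54, -0.0, 0.0, 0.02]
```

Emit:
apply_moves(
  moves=[
    [0.02,0.06,2,0,0,0],
    [0.02,0.06,3.5,0,0,0],
    [0.02,0.06,4.5,0,0,0],
    [0.02,0.06,4.5,0,0,0],
    [0.02,0.06,4.5,0,0,0],
  ],
)

```text
time_s: 36.5
eef_pos: [623.0, -185.5, 108.6]
eef_rot: [0.0, 1.0, 0.006, 0.0]
contact_force: [0.4, -0.5, 0.7]
width: 1.002
grip_force: 0.0
```

Emit:
apply_moves(
  moves=[
    [0,0,0,0,0,0],
    [0,0,0,0,0,0],
    [0,0,0,0,0,0],
    [0,0,0,0,0,0],
    [0,0,0,0,0,0],
    [0,0,0,0,0,0],
  ],
  jaw=0,
)

```text
time_s: 37.1
eef_pos: [623.9, -186.3, 109.9]
eef_rot: [0.0, 1.0, 0.006, 0.002]
contact_force: [-0.6, 1.9, 6.0]
width: 0.603
grip_force: 62.3
```

Emit:
apply_moves(
  moves=[
    [0,0,-0.2,0,0,0],
    [0,0,-0.4,0,0,0],
    [0,0,-0.6,0,0,0],
    [0,0,-0.8,0,0,0],
    [0,0,-0.87,0,0,0],
    [0,0,-0.87,0,0,0],
  ],
)

```text
time_s: 37.7
eef_pos: [622.3, -186.4, 129.6]
eef_rot: [0.0, 1.0, 0.006, -0.001]
contact_force: [0.7, 0.7, -5.3]
width: 0.602
grip_force: 63.6
```

Emit:
apply_moves(
  moves=[
    [0,0,-0.04,0,0,0],
    [-0.1,0,-0.04,0,0,0],
    [-0.2,0,-0.04,0,0,0],
    [-0.3,0,-0.04,0,0,0],
    [-0.3,0,-0.04,0,0,0],
  ],
)

```text
time_s: 38.2
eef_pos: [614.8, -186.4, 130.2]
eef_rot: [-0.0, 1.0, 0.006, -0.0]
contact_force: [0.2, 0.2, -3.4]
width: 0.606
grip_force: 63.7
```

Emit:
apply_moves(
  moves=[
    [-0.8,0,0,0,0,0],
    [-2,0,0,0,0,0],
    [-2.4,0,-2,0,0,0],
    [-2.4,0,-4,0,0,0],
    [-2.4,0,-5.2,0,0,0],
    [-2.4,-1,-5.2,0,0,0],
    [-2.4,-3,-5.2,0,0,0],
    [-2.4,-5,-5.2,0,0,0],
    [-2.4,-7,-5.2,0,0,0],
    [-2.4,-9,-5.2,0,0,0],
    [-2.4,-11,-5.2,0,0,0],
    [-2.4,-13,-5.2,0,0,0],
  ],
)

```text
time_s: 39.4
eef_pos: [551.1, 139.7, 260.6]
eef_rot: [0.0, 1.0, 0.006, 0.0]
contact_force: [1.1, 0.1, -4.3]
width: 0.602
grip_force: 65.2
```

Emit:
apply_moves(
  moves=[
    [0,-2,0,0,0,0],
    [0,-4,0,0,0,0],
    [0,-6,0,0,0,0],
    [0,-8,0,0,0,0],
    [0.2,-9,0,0,0,0],
    [0.2,-9.3,0,0,0,0],
    [0.2,-9.3,0,0,0,0],
    [0.2,-9.3,0,0,0,0],
  ],
)

```text
time_s: 40.2
eef_pos: [553.7, 369.2, 260.2]
eef_rot: [0.001, 1.0, 0.006, -0.0]
contact_force: [0.5, -0.1, -4.3]
width: 0.598
grip_force: 65.5
```

```bash
python3 - <<'E'
from h import *
im,d,w=snap('wrist','w10.png'); st(); im,d,wt=snap('top')
for n,ww in(('wrist',w),('top',wt)):
  q=ww.reshape(-1,3); p=q[(q[:,2]>24)&(q[:,2]<36)&(abs(q[:,0]-566)<150)&(abs(q[:,1]-372)<120)]
  if len(p)>20: print(n,cv2.minAreaRect(p[:,:2].astype(np.float32)),len(p))
  print([(round(r['score'],2),np.round(r['xyz'],0)) for r in manip.landmark_of(n,'tray')])
print('to 560,372',go(560,372,66.5,.6))
E
```

```text
t 40.2 pos [553.9 368.8 260.3] yaw 0.6 F [ 0.  -0.4 -3.9] w 0.603 g 65.5
wrist ((590.096923828125, 375.06768798828125), (151.90830993652344, 150.75747680664062), 5.270781517028809) 2192
[(0.78, array([566., 368.,   5.]))]
top ((565.0667114257812, 371.13104248046875), (200.46238708496094, 151.73387145996094), 5.430329322814941) 392
[(0.58, array([565., 375.,  -0.]))]
to 560,372 [0.24, -0.12, 7.77, 0.0, -0.0, -0.0]
```

View pics/w10.png

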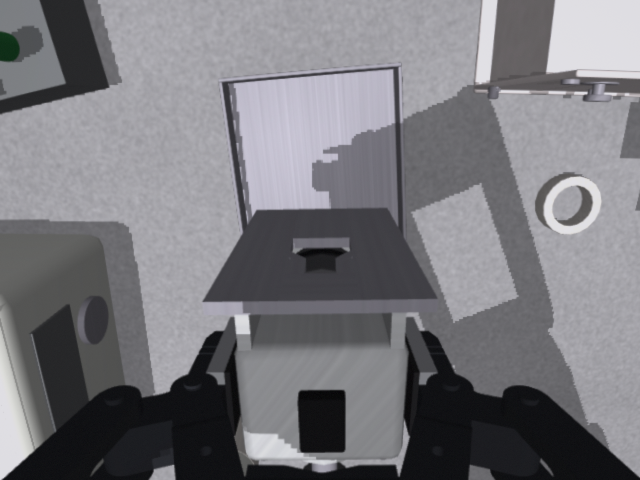

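The drive is over the tray, whose far wall is at (310,70). Lowering.

Emit:
apply_moves(
  moves=[
    [0.24,-0.12,1.5,0,0,0],
    [0.24,-0.12,3,0,0,0],
    [0.24,-0.12,4.5,0,0,0],
    [0.24,-0.12,6,0,0,0],
    [0.24,-0.12,7,0,0,0],
    [0.24,-0.12,7.5,0,0,0],
    [0.24,-0.12,7.7,0,0,0],
    [0.24,-0.12,7.75,0,0,0],
    [0.24,-0.12,7.75,0,0,0],
  ],
)

```text
time_s: 41.3
eef_pos: [561.0, 373.8, 68.2]
eef_rot: [-0.001, 1.0, 0.006, 0.002]
contact_force: [0.8, -1.0, -3.2]
width: 0.6
grip_force: 65.4
```

Emit:
apply_moves(
  moves=[
    [0,0,0.05,0,0,0],
    [0,0,0.1,0,0,0],
    [0,0,0.1,0,0,0],
  ],
)

```text
time_s: 41.6
eef_pos: [561.5, 374.0, 67.7]
eef_rot: [-0.001, 1.0, 0.006, 0.003]
contact_force: [-0.6, -2.4, 8.6]
width: 0.596
grip_force: 67.1
```

Floor contact (about 12 N change). Release and rise.

Emit:
apply_moves(
  moves=[
    [0,0,0,0,0,0],
    [0,0,0,0,0,0],
    [0,0,0,0,0,0],
    [0,0,0,0,0,0],
    [0,0,0,0,0,0],
  ],
  jaw=1,
)

```text
time_s: 42.1
eef_pos: [559.6, 373.5, 63.9]
eef_rot: [0.0, 1.0, 0.006, -0.0]
contact_force: [-0.1, -1.4, -0.2]
width: 1.004
grip_force: 0.0
```

Emit:
apply_moves(
  moves=[
    [0,0,-2,0,0,0],
    [0,0,-4,0,0,0],
    [0,0,-6,0,0,0],
    [-2,0,-7,0,0,0],
    [-4,0,-7,0,0,0],
    [-6,0,-7,0,0,0],
    [-6,0,-7,0,0,0],
    [-6,0,-7,0,0,0],
  ],
)

```text
time_s: 42.9
eef_pos: [408.4, 371.9, 239.7]
eef_rot: [-0.0, 1.0, 0.007, 0.0]
contact_force: [0.1, 0.0, -0.1]
width: 1.0
grip_force: 0.0
```

```bash
python3 - <<'E'
from h import *
st(); im,d,wt=snap('top','t11.png'); im2,d,w2=snap('scene')
for y in(70,-57): knob(w2,y)
q=wt.reshape(-1,3); p=q[(q[:,2]>97)&(q[:,2]<110)&(abs(q[:,0]-566)<60)&(abs(q[:,1]-372)<60)]
print(cv2.minAreaRect(p[:,:2].astype(np.float32)),np.percentile(p[:,2],[2,50,98]))
for n in('scene','top'): print([(round(r['score'],2),np.round(r['xyz'],0).tolist()) for r in manip.landmark_of(n,'drive_a')])
E
```

```text
t 42.9 pos [408.4 371.9 239.7] yaw 0.8 F [ 0.1  0.  -0.1] w 1.0 g 0.0
knob y70 x 543.4 566.4 mid y 67.7 top z 134.4 case front x 595.6 gap 52.2
knob y-57 x 543.4 567.3 mid y -57.1 top z 132.8 case front x 596.6 gap 53.3
((562.7090454101562, 372.2240295410156), (65.31067657470703, 64.55864715576172), 2.1352462768554688) [ 97.39764907 101.1470454  107.61509649]
[(0.97, [625.0, 65.0, 44.0]), (0.66, [624.0, -53.0, 47.0]), (0.57, [564.0, 371.0, 2.0])]
[(0.96, [627.0, 69.0, 47.0]), (0.92, [562.0, 376.0, 2.0]), (0.62, [624.0, -56.0, 46.0]), (0.23, [491.0, 372.0, 83.0])]
```

View pics/t11.png

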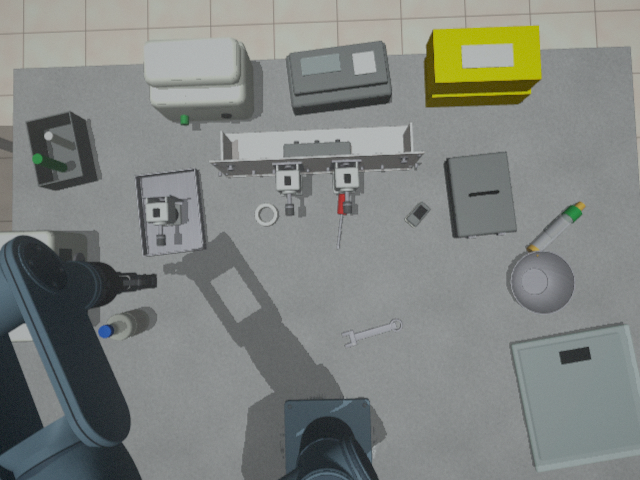

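The worn drive stands upright in the tray at (160,212), and the two sound ones hang at (288,178) and (347,178). Handing in.

```bash
python3 -c "
from h import *
print(manip.finish_job())"
```

```text
the job is handed in; nothing more can be done
None
```

I handed the job in at about 43 s: the two sound drives (about 5 mm float) hang on studs 2 and 3 with their shafts home, and the worn one (about 12 mm) stands upright in the reject tray; no verdict came back from the hand-in.

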